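# Load the drill jig

## Robot

A 7-joint arm with a two-finger parallel gripper is mounted at the origin on a cart in front of the work surface, level with it; the furniture and walls round the work are solid. World frame = base frame: x ahead of the robot, y to its left, z up, the work surface at z = 0. Lengths are in m, angles in degrees, forces in N, time in s.
With the tool pointing down it reaches from about 0.425 to 0.875 m from the base axis. Payload 4.7 kg.
Tool frame: the origin (TCP) lies on the centre line of the jaws, within the pads' length; the fingertips stand 25 mm ahead of it and the grasp point (between the pads) lies 6 mm ahead of it; z points along the fingers, y is the direction in which the jaws open and shut (so a half turn about z gives the same grasp; the last joint's range is limited). The gripper opens to 87 mm and grips with 3 to 60 N. Pads are 19 mm wide; open, the fingers measure 117 mm over their backs; the gripper's body (75 mm by 190 mm) begins 51 mm behind the grasp point.
Start: joints at [71.74, 18.392, -4.016, 83.108, 1.295, 78.541, -3.26], TCP at [0.212, -0.614, 0.248] pointing down, gripper open.
Joint ranges: [-163.93, 163.93], [-17.29, 119.83], [-79.2, 71.16], [3.27, 140.29], [-89.18, 269.18], [5.43, 117.66], [-154.24, 154.24]. Speed limits (degrees/s): [147.25, 147.25, 180, 180, 180, 180, 180].

## Interface

Orientations are given as [roll, pitch, yaw] about the fixed x, y, z axes, in that order (R = Rz(yaw) Ry(pitch) Rx(roll)).
In Python, from cell import env gives the robot as it stands.
- The arm moves only by the shell command python3 -m creep 'ROWS' [OPENING] [FORCE]. ROWS is JSON, a list of rows, each an object of numbers: "tx", "ty", "tz": the shift along the tool's x, y, z in m; "rx", "ry", "rz": the turn, a rotation vector about the tool's x, y, z in degrees. In form: [{"tx": .., "ty": .., "tz": .., "rx": .., "ry": .., "rz": ..}, ...]. A call has 1 to 20 rows; each row shifts and turns the commanded pose from where the row before left it, along the tool's axes as they then stand; what a row does not reach is not made up. A row lasts 1/8 s, in which the tool goes at most 62.5 mm and 10.7 degrees, less where a joint would pass 70% of its speed; a pose out of reach is approached as far as the arm can. A call is refused whole if a number of a shift passes 0.0625 or a number of a turn 10.7, either way. A call with a gripper value outside its range is refused whole. OPENING is the finger opening in m, from 0 to 0.087, set as the call begins (- or left out, the last holds). The fingers move at their own pace and stop on an object; FORCE is the grip in N (left out, the last holds). Time passes only in rows, so rows that do not move let the fingers close. It gives the time, the measured TCP pose, the force and the opening at its end, in the units of the state.
- env.get_obs(): the state, without advancing time (a new reading comes with each control period).
- env.read_camera(name): name is "scene" or "side" or "wrist"; returns a dict with "pixels" (384x512x3 uint8, red, green, blue), "intrinsics" (3x3 intrinsics, pixels), "D" ([k1, k2, p1, p2, k3] as OpenCV has them; the pictures are not rectified), "R" (3x3) and "t" (3): a world point X has camera coordinates R X + t. Camera axes: x right, y down, z forward; pixel columns grow to the right and rows downward; lengths in m; the calibration is good to about 2 mm. A picture is of the moment at which its call begins. There is no depth.
- env.sign_off(): hands the job in, once; it reports no verdict.
The state is a dict: "time_s": time; "qpos": joint angles; "joint_velocities": joint speeds; "effort": joint torques, N m; "tool_pos": TCP position; "tool_rot": TCP orientation; "force": force on the tool from outside, world axes, zero at the start; "wrist_torque": the same for the moment, N m; "grip_width": finger opening in m.
Only numpy, scipy, OpenCV 4.12 (cv2) and the standard library are available. Lean on these libraries where they do the work, as an engineer would, in place of code of your own. Each camera call takes 0.05 s, during which the arm holds its last target.

## Task

Load the drill jig for the next walnut part: over its two guide studs lay first the plywood backing board (so the drill does not tear out the underside), then the walnut blank, then the aluminium drill plate with four bushes, bushes up, and last the steel clamp strap; I will put the nuts on. The narrow hole of each piece goes on the thin stud and the wide one on the thick stud (red end to red end), every piece seated fully down so that the pile lies flat without gaps. Leave the drill plate with only two bushes where it lies.

Things in the scene. Friction and masses are not known exactly. Their poses are not given: they have to be found in the camera images.
- jig: Grey jig base fixed on the bench, 212x110 mm, bright seat 20 mm above the bench. Two steel guide studs on its centre line: thin, 8 mm, at x=-68 mm; thick, 14 mm, at x=+68 mm (end with red stripe). Each is full size for 72 mm above the seat, then a 14 mm tapered nose (tip 106 mm above the bench). Origin: centre of the underside; x along the length to the thick stud, z up. Place and yaw vary.
- backing_board: Pale plywood backing board, 176 x 60 x 15 mm, 0.10 kg. Origin: centre of the underside; x along the length, z up. Through holes on the centre line: 12 mm diameter at x = -68 mm, 18 mm at x = +68 mm, the end with the red paint stripe; so it fits the jig's studs one way round only. Lies flat.
- walnut_blank: The workpiece: plain dark brown walnut blank, 176 x 60 x 22 mm, 0.16 kg. Origin: centre of the underside; x along the length, z up. Through holes on the centre line: 12 mm diameter at x = -68 mm, 18 mm at x = +68 mm, the end with the red paint stripe; so it fits the jig's studs one way round only. Lies flat.
- plate_four: Aluminium drill plate with four small brass bushes (x = +-38, y = +-24 mm), 176 x 60 x 12 mm, 0.30 kg, bushes up. Origin: centre of the underside; x along the length, z up. Through holes on the centre line: 12 mm diameter at x = -68 mm, 18 mm at x = +68 mm, the end with the red paint stripe; so it fits the jig's studs one way round only. Lies flat.
- plate_two: Aluminium drill plate of the same outline and holes, 176 x 60 x 12 mm, 0.30 kg, but with only two, larger brass bushes, both on the long centre line (x = +-30 mm). Origin: centre of the underside. It belongs to another job and stays where it lies.
- clamp_strap: Dark steel clamp strap, a narrow bar, 176 x 30 x 16 mm, 0.40 kg. Origin: centre of the underside; x along the length, z up. Through holes on the centre line: 12 mm diameter at x = -68 mm, 18 mm at x = +68 mm, the end with the red paint stripe; so it fits the jig's studs one way round only. Lies flat.

How it is judged:
By the outcome, as a careful person would: the job done as asked, in the order asked, and still so for the second after the job is handed in, with the robot touching nothing.
It also fails if it takes over 128 s, if anything falls off the work surface, if the arm or the gripper's body presses on something with over 40 N, if the wrist force passes 120 N, or if a joint passes its speed limit or range.

## Working session

There is one attempt and no reset: what is moved stays moved. The work goes in short steps, Python scripts to look and compute and a shell command to move; the robot and the scene stay as the last step left them, time stands still between calls to the robot, and variables do not carry over. Pictures are saved under pics/ and viewed, and the job is handed in when it is done.

```bash
ls; mkdir -p pics; python3 - <<'E'
from cell import env
import cv2
o=env.get_obs()
for k,v in o.items(): print(k,v)
for n in ["scene","side","wrist"]:
    c=env.read_camera(n); cv2.imwrite(f"pics/{n}0.png",c["pixels"][:,:,::-1]); print(n,c["intrinsics"].tolist(),c["D"],c["R"].tolist(),c["t"])
E
```

```text
pics
time_s 0.0
qpos [71.73677548 18.43871532 -4.01489836 83.1765839   1.29351538 78.54083092
 -3.26226018]
joint_velocities [ 0.08693064 -0.11951291 -0.04550404  0.01784769 -0.01893622  0.04081279
  0.05351795]
effort [ 1.64486075e-03 -4.91289139e+01 -4.02944684e-01 -3.12528348e+01
 -6.38852036e-02  4.38462419e-02  1.42728791e-04]
tool_pos [ 0.21216713 -0.61384748  0.24645055]
tool_rot [-1.79889031e+02  4.61116395e-03  1.90698585e+01]
force [-0.00545413  0.38587114  0.00169875]
wrist_torque [0.0074483  0.03117013 0.01916098]
grip_width 0.08705266764436778
scene [[494.4228256403878, 0.0, 266.45603260495113], [0.0, 494.4228256403878, 186.72510688569236], [0.0, 0.0, 1.0]] [-0.00915359  0.          0.          0.          0.        ] [[-0.5333100931392264, -0.8459031424345996, -0.00531207822793197], [-0.6191731896863635, 0.3946286707877052, -0.6788908405376699], [0.5763721937510904, -0.35877024097826027, -0.7342200000401491]] [0.27883553 0.27595739 1.13835039]
side [[365.84345937408233, 0.0, 258.3190687430393], [0.0, 365.84345937408233, 197.44658362365618], [0.0, 0.0, 1.0]] [-0.1163063  0.         0.         0.         0.       ] [[-0.8236011535339385, -0.5667919354823687, 0.020689170348668153], [-0.38661493205871345, 0.5343498658873024, -0.7516642303152772], [0.4149819685321305, -0.6270702693465638, -0.6592213915634303]] [0.41632501 0.17006169 0.78453943]
wrist [[334.99627805962746, 0.0, 254.10668474704138], [0.0, 334.99627805962746, 185.9051303567995], [0.0, 0.0, 1.0]] [-0.03568302  0.          0.          0.          0.        ] [[0.32595913465815, -0.9453823507747068, -0.0016891940687601187], [-0.9037381947789872, -0.31212410043158273, 0.2929775097637968], [-0.27750300508378367, -0.09397210635857414, -0.9561178407476796]] [-0.64937231 -0.03477232  0.3930852 ]
```

View pics/scene0.png

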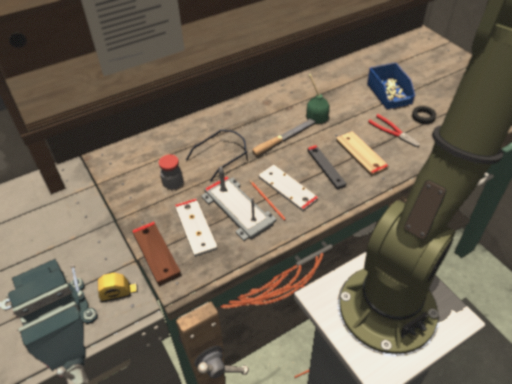

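View pics/side0.png

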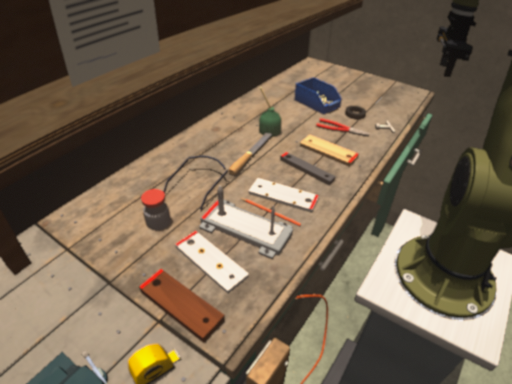

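View pics/wrist0.png

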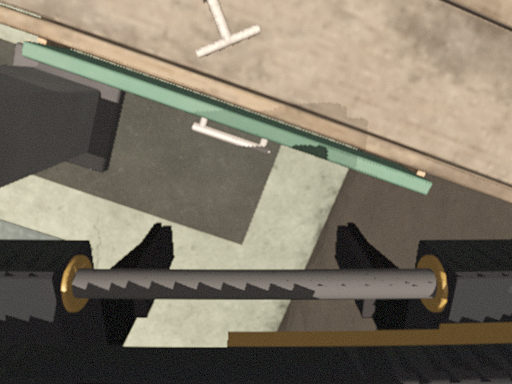

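The scene view shows, left to right, the walnut blank (155,250), a plate with brass bushes (196,227), the jig (238,205), a second plate (288,186), the strap (326,166) and the plywood board (361,152). I'll zoom in to tell the plates apart.

```bash
cat > h.py <<'E'
import numpy as np, cv2
from cell import env
def ray(c,uv):
    uv=np.asarray(uv,float).reshape(-1,1,2)
    n=cv2.undistortPoints(uv,c["intrinsics"],np.array(c["D"])).reshape(-1,2)
    d=np.c_[n,np.ones(len(n))]@c["R"]
    return -c["R"].T@c["t"],d
def plane(c,uv,z):
    o,d=ray(c,uv); return o+d*((z-o[2])/d[:,2])[:,None]
def proj(c,X):
    r,_=cv2.Rodrigues(np.asarray(c["R"])); return cv2.projectPoints(np.asarray(X,float).reshape(-1,1,3),r,np.asarray(c["t"],float),c["intrinsics"],np.array(c["D"]))[0].reshape(-1,2)
E
python3 - <<'E'
from h import *
a=env.read_camera("scene")["pixels"][:,:,::-1]
cv2.imwrite("pics/s1.png",cv2.resize(a[120:290,125:395],None,fx=2.9,fy=2.9,interpolation=cv2.INTER_CUBIC))
a=env.read_camera("side")["pixels"][:,:,::-1]
cv2.imwrite("pics/d1.png",cv2.resize(a[125:345,130:370],None,fx=2.7,fy=2.7,interpolation=cv2.INTER_CUBIC))
E
```

```text
(no output)
```

View pics/s1.png

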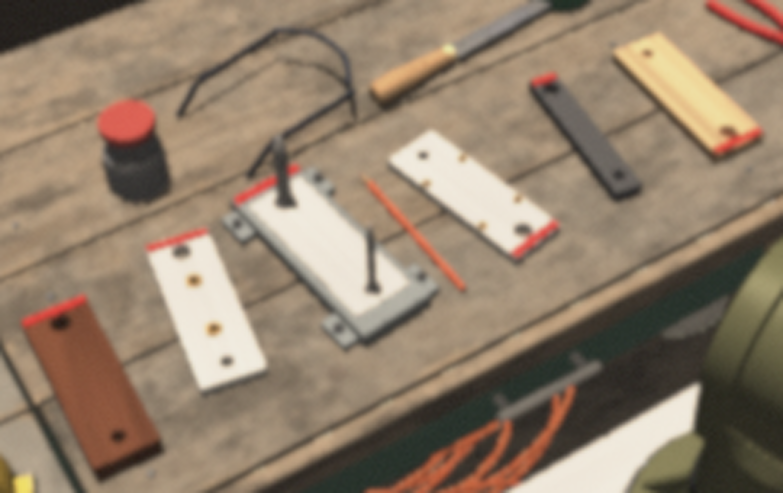

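View pics/d1.png

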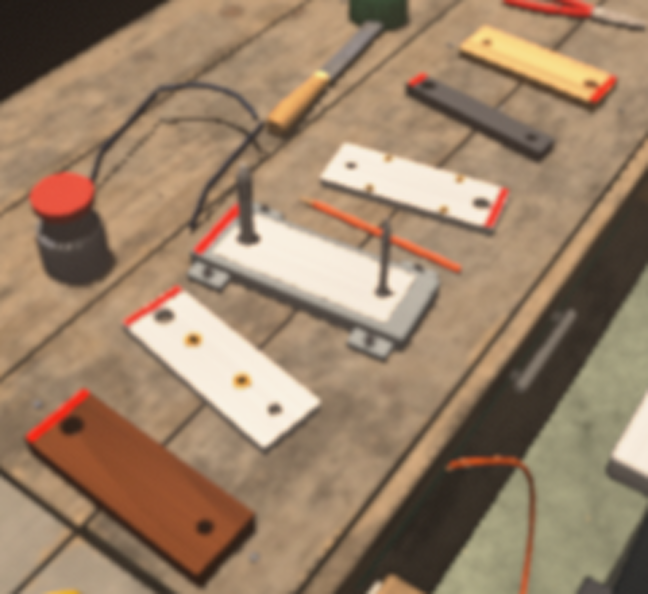

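The four-bush plate is the one to the right of the jig, with its red end towards the robot. The two-bush plate is left of the jig. Next I measure the holes and studs.

```bash
cat > m.py <<'E'
from h import *
S=env.read_camera("scene");D=env.read_camera("side")
s=lambda x,y:(x/2.9+125,y/2.9+120)
d=lambda x,y:(x/2.7+130,y/2.7+125)
# thin hole, thick hole, top z
P={"walnut":(.022,s(118,436),s(61,322),d(204,527),d(71,425)),
"four":(.012,s(423,155),s(523,230),d(351,165),d(481,203)),
"two":(.012,s(227,361),s(181,252),d(275,408),d(164,316)),
"strap":(.016,s(620,175),s(551,89),d(532,136),d(430,85)),
"board":(.015,s(647,53),s(728,131),d(487,42),d(591,84)),
"jigseat":(.020,s(373,287),s(287,200),d(383,291),d(248,238)),
"jigtip":(.106,s(371,231),s(279,139),d(386,223),d(244,170))}
def refine(c,uv,r=4):
    g=cv2.cvtColor(c["pixels"],cv2.COLOR_RGB2GRAY).astype(float)
    for _ in range(3):
        x,y=np.round(uv).astype(int);w=g[y-r:y+r+1,x-r:x+r+1]
        t=np.percentile(w,60);k=np.clip(t-w,0,None);yy,xx=np.mgrid[y-r:y+r+1,x-r:x+r+1]
        uv=((k*xx).sum()/k.sum(),(k*yy).sum()/k.sum())
    return uv
for n,(z,a,b,e,f) in P.items():
    for nm,c,p,q in(("scene",S,a,b),("side ",D,e,f)):
        if not n.startswith("jig"): p,q=refine(c,p),refine(c,q)
        X=plane(c,[p,q],z);v=X[1]-X[0];m=X.mean(0)
        print(n,nm,"c",np.round(m[:2],4),"yaw %.1f len %.4f"%(np.degrees(np.arctan2(v[1],v[0])),np.linalg.norm(v)),"R %.3f"%np.hypot(m[0],m[1]))
E
python3 m.py
```

```text
walnut scene c [0.4189 0.391 ] yaw -2.7 len 0.1357 R 0.573
walnut side  c [0.422  0.3915] yaw -2.6 len 0.1363 R 0.576
four scene c [ 0.4249 -0.0105] yaw -170.0 len 0.1501 R 0.425
four side  c [ 0.4308 -0.0105] yaw -169.8 len 0.1415 R 0.431
two scene c [0.4484 0.2688] yaw -9.9 len 0.1430 R 0.523
two side  c [0.4498 0.2697] yaw -9.5 len 0.1398 R 0.524
strap scene c [ 0.432  -0.1406] yaw -8.2 len 0.1433 R 0.454
strap side  c [ 0.4342 -0.1296] yaw -8.1 len 0.1379 R 0.453
board scene c [ 0.4164 -0.2653] yaw 174.3 len 0.1583 R 0.494
board side  c [ 0.4162 -0.2493] yaw -173.0 len 0.1438 R 0.485
jigseat scene c [0.4406 0.1408] yaw 5.9 len 0.1355 R 0.463
jigseat side  c [0.4429 0.1424] yaw 6.9 len 0.1354 R 0.465
jigtip scene c [0.4355 0.1444] yaw 5.3 len 0.1401 R 0.459
jigtip side  c [0.439  0.1487] yaw 6.4 len 0.1328 R 0.463
```

```bash
cat >> h.py <<'E'
from scipy.spatial.transform import Rotation as Ro
def go(x,y,z,yaw,tip=False):
    """tool-frame deltas from the measured pose to a tool-down target"""
    o=env.get_obs();R=Ro.from_euler('xyz',o["tool_rot"],degrees=True);T=Ro.from_euler('xyz',[180,0,yaw],degrees=True)
    d=np.array([x,y,z])-o["tool_pos"]
    rv=(R.inv()*T).as_rotvec(degrees=True)
    print("t %.2f pos"%o["time_s"],np.round(o["tool_pos"],4),np.round(o["tool_rot"],2),"F",np.round(o["force"],1),"w %.4f"%o["grip_width"])
    print("  delta in present tool axes",np.round(R.inv().apply(d),4),"in final axes",np.round(T.inv().apply(d),4),"rot",np.round(rv,2))
E
python3 - <<'E'
from h import *
c=env.read_camera("wrist");o=env.get_obs()
R=Ro.from_euler('xyz',o["tool_rot"],degrees=True)
C=-c["R"].T@c["t"];print("cam in tool",R.inv().apply(C-o["tool_pos"]),"axes(cam x,y,z in tool)",np.round(R.inv().apply(c["R"]),3))
go(.38,-.27,.22,-5)
E
```

```text
cam in tool [ 0.08142772  0.00029801 -0.13826385] axes(cam x,y,z in tool) [[-0.001  1.     0.   ]
 [-0.956 -0.001 -0.293]
 [-0.293 -0.     0.956]]
t 0.40 pos [ 0.2123 -0.6143  0.2474] [-179.99    0.     19.07] F [-0.   0.5 -0.1] w 0.0870
  delta in present tool axes [ 0.271  -0.2706  0.0275] in final axes [ 0.137  -0.3576  0.0274] rot [-1.000e-02  1.000e-02  2.407e+01]
```

```bash
python3 -m creep '[{"rz":8},{"rz":8},{"rz":8},{"tx":0.02,"ty":-0.051,"tz":0.004},{"tx":0.02,"ty":-0.051,"tz":0.004},{"tx":0.02,"ty":-0.051,"tz":0.004},{"tx":0.02,"ty":-0.051,"tz":0.004},{"tx":0.02,"ty":-0.051,"tz":0.004},{"tx":0.02,"ty":-0.051,"tz":0.004},{"tx":0.017,"ty":-0.051,"tz":0.003},{}]' 0.087 20
python3 - <<'E'
from h import *
go(.38,-.27,.22,-5)
c=env.read_camera("wrist");cv2.imwrite("pics/w1.png",c["pixels"][:,:,::-1])
E
```

```text
t 0.40 pos [ 0.2123 -0.6143  0.2474] [-179.99    0.     19.07] F [-0.   0.5 -0.1] w 0.0870
  delta in present tool axes [ 0.271  -0.2706  0.0275] in final axes [ 0.137  -0.3576  0.0274] rot [-1.000e-02  1.000e-02  2.407e+01]$[0]: bad value
```

View pics/w1.png

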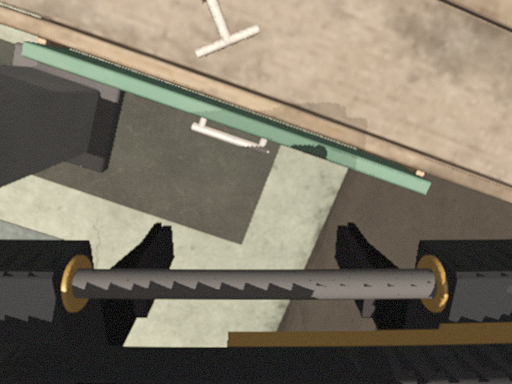

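The call was refused, so the arm hasn't moved. I'll give every key in each row.

```bash
python3 -m creep '[{"tx":0,"ty":0,"tz":0,"rx":0,"ry":0,"rz":8},{"tx":0,"ty":0,"tz":0,"rx":0,"ry":0,"rz":8},{"tx":0,"ty":0,"tz":0,"rx":0,"ry":0,"rz":8},{"tx":0.02,"ty":-0.051,"tz":0.004,"rx":0,"ry":0,"rz":0},{"tx":0.02,"ty":-0.051,"tz":0.004,"rx":0,"ry":0,"rz":0},{"tx":0.02,"ty":-0.051,"tz":0.004,"rx":0,"ry":0,"rz":0},{"tx":0.02,"ty":-0.051,"tz":0.004,"rx":0,"ry":0,"rz":0},{"tx":0.02,"ty":-0.051,"tz":0.004,"rx":0,"ry":0,"rz":0},{"tx":0.02,"ty":-0.051,"tz":0.004,"rx":0,"ry":0,"rz":0},{"tx":0.017,"ty":-0.051,"tz":0.003,"rx":0,"ry":0,"rz":0},{"tx":0,"ty":0,"tz":0,"rx":0,"ry":0,"rz":0}]' 0.087 20
python3 - <<'E'
from h import *
go(.38,-.27,.22,-5)
c=env.read_camera("wrist");cv2.imwrite("pics/w2.png",c["pixels"][:,:,::-1])
E
```

```text
time_s: 1.82
tool_pos: [0.3816, -0.2662, 0.2208]
tool_rot: [-180.0, -0.0, -4.5]
force: [0.4, -0.4, 0.8]
grip_width: 0.087
t 1.82 pos [ 0.3816 -0.2662  0.2208] [-1.7998e+02 -3.0000e-02 -4.4600e+00] F [ 0.4 -0.4  0.8] w 0.0870
  delta in present tool axes [-0.0013  0.0039  0.0008] in final axes [-0.0012  0.0039  0.0008] rot [-0.02 -0.03  0.54]
```

View pics/w2.png

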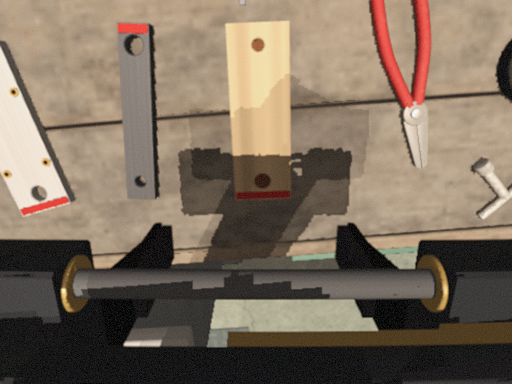

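The wrist view shows the board clearly, with its thin hole at (258,45) and its wide hole with the red stripe at (262,181). The strap's holes are at (134,43) wide and (140,181) thin.

```bash
cat >> h.py <<'E'
def hole(c,uv,r=11):
    g=cv2.GaussianBlur(cv2.cvtColor(c["pixels"],cv2.COLOR_RGB2GRAY),(3,3),0)
    x,y=int(uv[0])-r,int(uv[1])-r
    w=g[y:y+2*r+1,x:x+2*r+1];_,m=cv2.threshold(w,0,255,cv2.THRESH_BINARY_INV+cv2.THRESH_OTSU)
    n,l,st,ce=cv2.connectedComponentsWithStats(m)
    i=1+np.argmin(np.hypot(*(ce[1:]-r).T)-0*st[1:,4]); return ce[i]+[x,y],st[i]
def rep(c,thin,thick,z,lab=""):
    X=plane(c,[thin,thick],z);v=X[1]-X[0];m=X.mean(0)
    print(lab,"px",np.round(thin,1),np.round(thick,1),"centre",np.round(m[:2],4),"yaw %.2f len %.4f"%(np.degrees(np.arctan2(v[1],v[0])),np.linalg.norm(v)))
    return m,v
E
python3 - <<'E'
from h import *
c=env.read_camera("wrist")
a,sa=hole(c,(258,45));b,sb=hole(c,(262,181));print(sa,sb)
rep(c,a,b,.015,"board")
a,sa=hole(c,(140,181),8);b,sb=hole(c,(134,43),12);print(sa,sb)
rep(c,a,b,.016,"strap");rep(c,(140.5,181),(134.5,44),.016,"strap eye")
# outline of the board by colour
h=cv2.cvtColor(c["pixels"],cv2.COLOR_RGB2HSV)
g=c["pixels"].astype(int);m=((g[...,0]>150)&(g[...,2]<150)&(g[...,0]-g[...,2]>60)).astype(np.uint8)
m[210:]=0;m[:,320:]=0
ct=max(cv2.findContours(m,0,1)[0],key=cv2.contourArea);q=cv2.boxPoints(cv2.minAreaRect(ct));X=plane(c,q,.015);print(np.round(X,4),np.linalg.norm(np.diff(X,axis=0),axis=1),X.mean(0))
E
```

```text
[  1   3  13  13 140] [  0   2  17  15 192]
board px [253.8  43. ] [259.  179.4] centre [ 0.4311 -0.2758] yaw 177.62 len 0.1357
[ 0  3 11 10 67] [  0   2  13  22 144]
strap px [136.  181.2] [126.1  42.1] centre [ 0.4415 -0.1493] yaw -6.40 len 0.1387
strap eye px [140.5 181. ] [134.5  44. ] centre [ 0.4401 -0.1556] yaw -7.70 len 0.1368
[[ 0.4867 -0.2497  0.015 ]
 [ 0.4829 -0.3085  0.015 ]
 [ 0.3876 -0.3051  0.015 ]
 [ 0.3916 -0.2415  0.015 ]] [0.05895102 0.09537151 0.06373746] [ 0.43720122 -0.27619865  0.015     ]
```

```bash
python3 - <<'E'
from h import *
c=env.read_camera("wrist")
go(.4311,-.2758,.1,-2.4)
cv2.imwrite("pics/w3.png",cv2.resize(c["pixels"][0:220,90:310,::-1],None,fx=2.7,fy=2.7,interpolation=cv2.INTER_CUBIC))
a,sa=hole(c,(255,44));b,sb=hole(c,(259,180));print(sa,sb)
rep(c,a,b,.015,"board")
E
```

```text
t 1.98 pos [ 0.3791 -0.2715  0.2208] [ 1.7995e+02 -1.0000e-02 -4.9900e+00] F [-0.1 -0.4  0.2] w 0.0872
  delta in present tool axes [ 0.0522 -0.0003  0.1208] in final axes [0.0521 0.0022 0.1208] rot [ 0.05 -0.01 -2.59]
[  2   3  12  14 137] [  2   3  16  15 191]
board px [251.5  42.3] [257.5 178.9] centre [ 0.431  -0.2758] yaw 177.64 len 0.1358
```

View pics/w3.png

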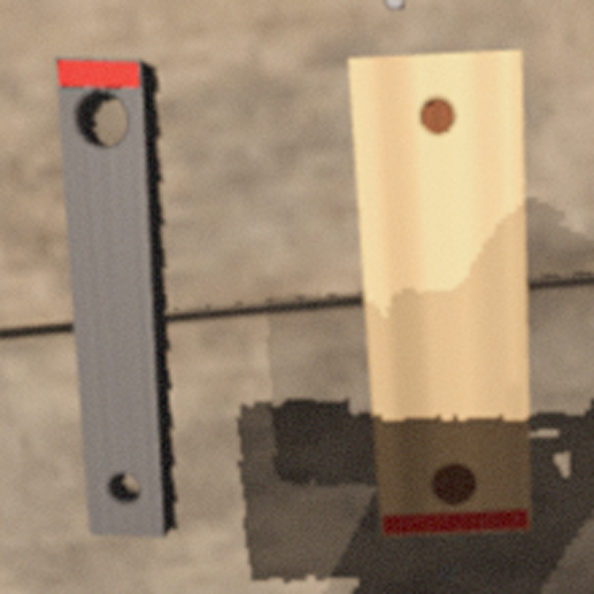

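```bash
python3 -m creep '[{"tx":0.018,"ty":0,"tz":0.045,"rx":0,"ry":0,"rz":-1.3},{"tx":0.018,"ty":0.001,"tz":0.045,"rx":0,"ry":0,"rz":-1.3},{"tx":0.016,"ty":0.001,"tz":0.04,"rx":0,"ry":0,"rz":0},{"tx":0,"ty":0,"tz":0,"rx":0,"ry":0,"rz":0},{"tx":0,"ty":0,"tz":0,"rx":0,"ry":0,"rz":0},{"tx":0,"ty":0,"tz":0,"rx":0,"ry":0,"rz":0}]'
python3 - <<'E'
from h import *
go(.431,-.2758,.027,-2.36)
c=env.read_camera("wrist");cv2.imwrite("pics/w4.png",c["pixels"][:,:,::-1])
E
```

```text
time_s: 2.72
tool_pos: [0.4317, -0.2772, 0.0925]
tool_rot: [179.9, -0.1, -2.4]
force: [0.1, -0.4, 0.4]
grip_width: 0.0871
t 2.73 pos [ 0.4317 -0.2772  0.0925] [ 1.7987e+02 -1.4000e-01 -2.4100e+00] F [ 0.1 -0.4  0.4] w 0.0871
  delta in present tool axes [-0.0009 -0.0015  0.0655] in final axes [-0.0008 -0.0013  0.0655] rot [ 0.13 -0.14 -0.05]
```

View pics/w4.png

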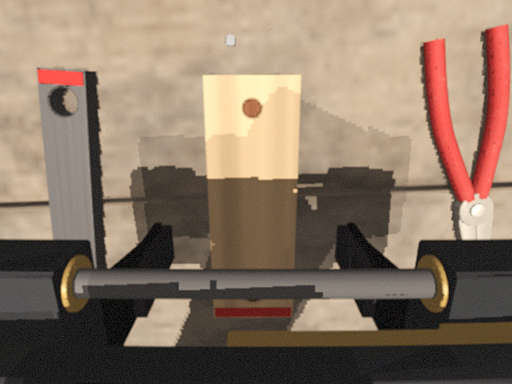

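The board lies centred between the jaws, with its edges at columns 205 and 299. Next I go down and grip.

```bash
python3 -m creep '[{"tx":0,"ty":-0.001,"tz":0.03,"rx":0,"ry":0,"rz":0},{"tx":-0.001,"ty":0,"tz":0.025,"rx":0,"ry":0,"rz":0},{"tx":0,"ty":0,"tz":0.01,"rx":0,"ry":0,"rz":0},{"tx":0,"ty":0,"tz":0,"rx":0,"ry":0,"rz":0},{"tx":0,"ty":0,"tz":0,"rx":0,"ry":0,"rz":0}]'
python3 -m creep '[{"tx":0,"ty":0,"tz":0,"rx":0,"ry":0,"rz":0},{"tx":0,"ty":0,"tz":0,"rx":0,"ry":0,"rz":0},{"tx":0,"ty":0,"tz":0,"rx":0,"ry":0,"rz":0},{"tx":0,"ty":0,"tz":0,"rx":0,"ry":0,"rz":0}]' 0.04 30
```

```text
time_s: 3.4
tool_pos: [0.431, -0.2753, 0.0266]
tool_rot: [179.9, -0.1, -2.3]
force: [0.5, -0.4, 0.2]
grip_width: 0.0872
time_s: 3.9
tool_pos: [0.4303, -0.2748, 0.0256]
tool_rot: [180.0, -0.0, -2.3]
force: [-1.1, 0.7, 0.9]
grip_width: 0.0598
```

```bash
python3 -m creep '[{"tx":0,"ty":0,"tz":-0.03,"rx":0,"ry":0,"rz":0},{"tx":0,"ty":0,"tz":-0.05,"rx":0,"ry":0,"rz":0},{"tx":0,"ty":0,"tz":-0.05,"rx":0,"ry":0,"rz":0},{"tx":0,"ty":-0.03,"tz":-0.05,"rx":0,"ry":0,"rz":0},{"tx":0,"ty":-0.05,"tz":-0.03,"rx":0,"ry":0,"rz":0},{"tx":0,"ty":-0.05,"tz":0,"rx":0,"ry":0,"rz":0},{"tx":0,"ty":-0.05,"tz":0,"rx":0,"ry":0,"rz":0},{"tx":0,"ty":-0.05,"tz":0,"rx":0,"ry":0,"rz":0},{"tx":0,"ty":-0.03,"tz":0,"rx":0,"ry":0,"rz":0},{"tx":0,"ty":0,"tz":0,"rx":0,"ry":0,"rz":0},{"tx":0,"ty":0,"tz":0,"rx":0,"ry":0,"rz":0}]'
python3 - <<'E'
from h import *
c=env.read_camera("wrist");cv2.imwrite("pics/w5.png",c["pixels"][:,:,::-1])
go(.441,.142,.2,6)
E
```

```text
time_s: 5.28
tool_pos: [0.4407, -0.0159, 0.2353]
tool_rot: [180.0, 0.0, -2.4]
force: [-0.5, -0.4, -0.8]
grip_width: 0.0592
t 5.33 pos [ 0.4407 -0.0162  0.2353] [ 1.7998e+02  3.0000e-02 -2.4300e+00] F [-0.4 -0.9 -1. ] w 0.0594
  delta in present tool axes [-0.0064 -0.1581  0.0353] in final axes [ 0.0168 -0.1574  0.0353] rot [ 0.02  0.03 -8.43]
```

View pics/w5.png

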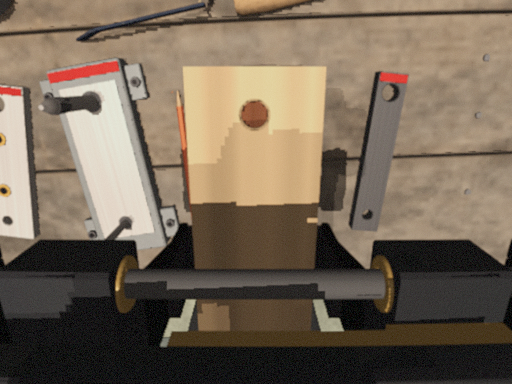

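```bash
python3 - <<'E'
from h import *
c=env.read_camera("wrist")
cv2.imwrite("pics/w6.png",cv2.resize(c["pixels"][45:260,20:200,::-1],None,fx=2.75,fy=2.75,interpolation=cv2.INTER_CUBIC))
cv2.imwrite("pics/w7.png",cv2.resize(c["pixels"][55:240,340:420,::-1],None,fx=3,fy=3,interpolation=cv2.INTER_CUBIC))
a,sa=hole(c,(255,114),20);print(a,sa)
go(.441,.142,.2,6)
E
```

```text
[253.91230769 114.44307692] [  5   6  29  30 650]
t 5.38 pos [ 0.4408 -0.0163  0.2353] [ 1.7999e+02  2.0000e-02 -2.4600e+00] F [ 1.3  0.2 -0.8] w 0.0598
  delta in present tool axes [-0.0066 -0.1582  0.0353] in final axes [ 0.0168 -0.1574  0.0353] rot [ 0.01  0.02 -8.46]
```

View pics/w6.png

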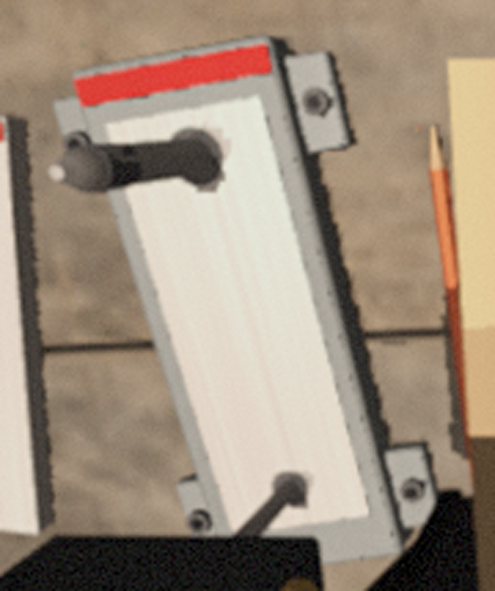

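View pics/w7.png

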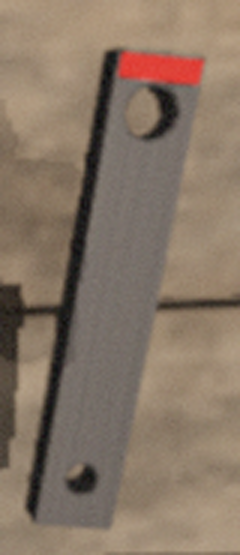

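```bash
python3 - <<'E'
from h import *
c=env.read_camera("wrist")
f=lambda x,y:(x/2.75+20,y/2.75+45)
rep(c,f(292,489),f(201,160),.02,"studs base")
X=plane(c,[f(105,125),f(262,95),f(370,517),f(75,75),f(271,38)],.02);print(np.round(X,4));
d=lambda a,b:np.linalg.norm(X[a]-X[b]);print(d(0,1),d(1,2),d(3,4));print("edge yaw",np.degrees(np.arctan2(*(X[1]-X[2])[1::-1])), "end", np.degrees(np.arctan2(*(X[0]-X[1])[1::-1]))-90)
print("tip thick",plane(c,[f(54,172)],.106), "seat centre",(X[0]+X[2])/2)
g=lambda x,y:(x/3+340,y/3+55)
rep(c,g(82,479),g(153,111),.016,"strap")
a,_=hole(c,(254,114),20);X=plane(c,[a],.235-.0256+.015);print("held thin hole",X); R=Ro.from_euler('xyz',env.get_obs()["tool_rot"],degrees=True);print(R.inv().apply(X-env.get_obs()["tool_pos"]))
E
sed -i 's/^P={/P={/' m.py; python3 - <<'E'
# tips via both fixed cameras
from h import *
S=env.read_camera("scene");D=env.read_camera("side")
s=lambda x,y:(x/2.9+125,y/2.9+120)
d=lambda x,y:(x/2.7+130,y/2.7+125)
for n,a,b in(("thick tip",s(279,137),d(244,168)),("thin tip",s(371,229),d(386,221))):
    o1,v1=ray(S,[a]);o2,v2=ray(D,[b]);v1,v2=v1[0],v2[0]
    t=np.linalg.lstsq(np.c_[v1,-v2],o2-o1,rcond=None)[0];print(n,o1+v1*t[0],o2+v2*t[1])
for n,c in(("scene",S),("side",D)): cv2.imwrite(f"pics/{n}2.png",c["pixels"][:,:,::-1])
E
```

```text
studs base px [126.2 222.8] [ 93.1 103.2] centre [0.4434 0.1407] yaw 5.92 len 0.1355
[[0.5254 0.182  0.02  ]
 [0.5329 0.1207 0.02  ]
 [0.3619 0.1026 0.02  ]
 [0.5438 0.1897 0.02  ]
 [0.5525 0.1144 0.02  ]]
0.06168790583318162 0.1719439422297419 0.07583777209165718
edge yaw 6.059400184306944 end 6.9228809667973366
tip thick [[0.5125397  0.15066262 0.106     ]] seat centre [0.44367158 0.14229205 0.02      ]
strap px [367.3 214.7] [391.  92.] centre [ 0.4402 -0.1526] yaw -7.31 len 0.1370
held thin hole [[ 0.50924448 -0.01919145  0.2244    ]]
[[6.85416230e-02 1.31166440e-05 1.08992038e-02]]
thick tip [0.51374422 0.14674228 0.09921561] [0.51280633 0.14697211 0.09825734]
thin tip [0.376844   0.13153173 0.0940504 ] [0.3794476  0.13040868 0.09653371]
```

Both the wrist and the fixed views put the jig at about (0.4435, 0.141) with a yaw of about 6°. The board is held centred to within 0.5 mm. Next I carry it over and turn it.

```bash
python3 -m creep '[{"tx":-0.001,"ty":-0.04,"tz":0.005,"rx":0,"ry":0,"rz":-10.4},{"tx":-0.01,"ty":-0.04,"tz":0.005,"rx":0,"ry":0,"rz":-10.4},{"tx":-0.015,"ty":-0.04,"tz":0.005,"rx":0,"ry":0,"rz":-10.4},{"tx":-0.02,"ty":-0.035,"tz":0.005,"rx":0,"ry":0,"rz":-10.4},{"tx":0,"ty":0,"tz":0,"rx":0,"ry":0,"rz":-10.4},{"tx":0,"ty":0,"tz":0,"rx":0,"ry":0,"rz":-10.4},{"tx":0,"ty":0,"tz":0,"rx":0,"ry":0,"rz":-10.4},{"tx":0,"ty":0,"tz":0,"rx":0,"ry":0,"rz":-10.4},{"tx":0,"ty":0,"tz":0,"rx":0,"ry":0,"rz":-10.4},{"tx":0,"ty":0,"tz":0,"rx":0,"ry":0,"rz":-10.4},{"tx":0,"ty":0,"tz":0,"rx":0,"ry":0,"rz":-10.4},{"tx":0,"ty":0,"tz":0,"rx":0,"ry":0,"rz":-10.4},{"tx":0,"ty":0,"tz":0,"rx":0,"ry":0,"rz":-10.4},{"tx":0,"ty":0,"tz":0,"rx":0,"ry":0,"rz":-10.4},{"tx":0,"ty":0,"tz":0,"rx":0,"ry":0,"rz":-10.4},{"tx":0,"ty":0,"tz":0,"rx":0,"ry":0,"rz":-10.4},{"tx":0,"ty":0,"tz":0,"rx":0,"ry":0,"rz":-10.4},{"tx":0,"ty":0,"tz":0,"rx":0,"ry":0,"rz":-10.4},{"tx":0,"ty":0,"tz":0,"rx":0,"ry":0,"rz":0},{"tx":0,"ty":0,"tz":0,"rx":0,"ry":0,"rz":0}]'
python3 - <<'E'
from h import *
go(.444,.141,.16,186.1)
E
```

```text
time_s: 8.02
tool_pos: [0.3647, 0.1173, 0.2155]
tool_rot: [-180.0, -0.0, -175.3]
force: [0.4, -0.0, -0.6]
grip_width: 0.0594
t 8.03 pos [0.3647 0.1173 0.2155] [-1.8000e+02 -1.0000e-02 -1.7532e+02] F [ 0.4 -0.  -0.6] w 0.0594
  delta in present tool axes [-0.0809  0.0172  0.0555] in final axes [-0.0813  0.0152  0.0555] rot [-0.   -0.01 -1.42]
```

```bash
python3 -m creep '[{"tx":-0.03,"ty":0.006,"tz":0.015,"rx":0,"ry":0,"rz":-1.4},{"tx":-0.03,"ty":0.006,"tz":0.015,"rx":0,"ry":0,"rz":0},{"tx":-0.021,"ty":0.003,"tz":0.015,"rx":0,"ry":0,"rz":0},{"tx":0,"ty":0,"tz":0.01,"rx":0,"ry":0,"rz":0},{"tx":0,"ty":0,"tz":0,"rx":0,"ry":0,"rz":0},{"tx":0,"ty":0,"tz":0,"rx":0,"ry":0,"rz":0}]'
python3 - <<'E'
from h import *
go(.444,.141,.16,186.1)
for n,b in(("scene",(200,140,140)),("side",(180,130,160))):
    c=env.read_camera(n); cv2.imwrite(f"pics/{n}3.png",cv2.resize(c["pixels"][b[1]:b[1]+130,b[0]:b[0]+150,::-1],None,fx=4,fy=4,interpolation=cv2.INTER_CUBIC))
c=env.read_camera("wrist");cv2.imwrite("pics/w8.png",c["pixels"][:,:,::-1])
E
```

```text
time_s: 8.78
tool_pos: [0.4435, 0.1403, 0.161]
tool_rot: [-180.0, 0.0, -173.8]
force: [0.3, 0.1, -1.7]
grip_width: 0.0594
t 8.78 pos [0.4435 0.1403 0.161 ] [-1.7998e+02  3.0000e-02 -1.7376e+02] F [ 0.3  0.1 -1.7] w 0.0594
  delta in present tool axes [-0.0006  0.0007  0.001 ] in final axes [-0.0006  0.0007  0.001 ] rot [-0.02  0.03  0.14]
```

View pics/scene3.png

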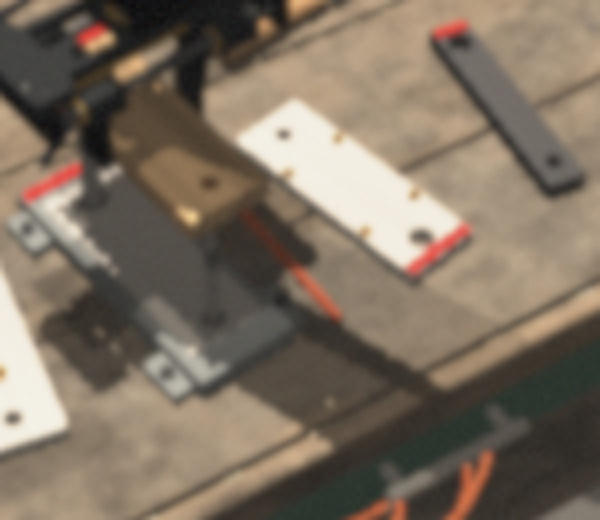

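View pics/side3.png

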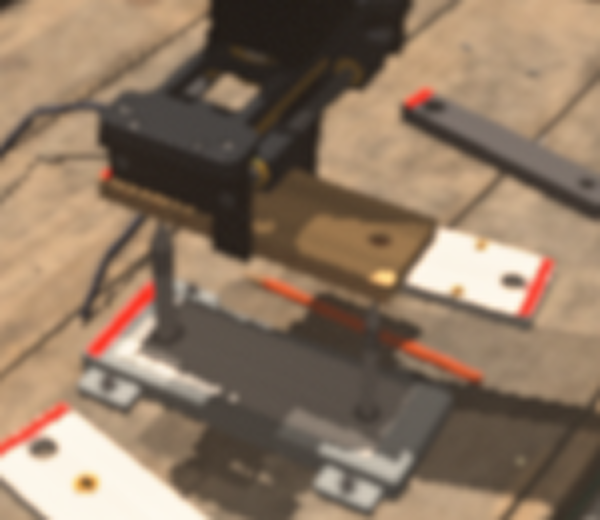

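View pics/w8.png

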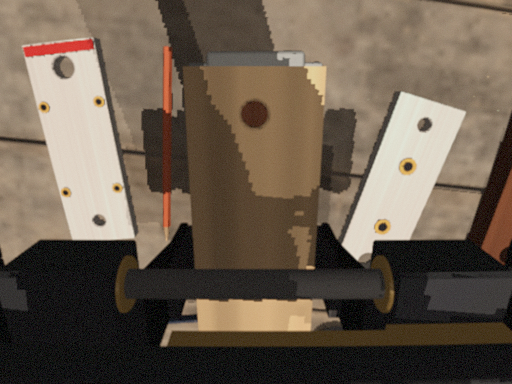

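```bash
python3 -m creep '[{"tx":-0.0005,"ty":0.0007,"tz":0.014,"rx":0,"ry":0,"rz":0},{"tx":0,"ty":0,"tz":0.012,"rx":0,"ry":0,"rz":0},{"tx":0,"ty":0,"tz":0.008,"rx":0,"ry":0,"rz":0},{"tx":0,"ty":0,"tz":0,"rx":0,"ry":0,"rz":0},{"tx":0,"ty":0,"tz":0,"rx":0,"ry":0,"rz":0}]'
python3 - <<'E'
from h import *
go(.444,.141,.046,186.1)
for n,b in(("scene",(200,140,140)),("side",(180,130,160))):
    c=env.read_camera(n); cv2.imwrite(f"pics/{n}4.png",cv2.resize(c["pixels"][b[1]:b[1]+130,b[0]:b[0]+150,::-1],None,fx=4,fy=4,interpolation=cv2.INTER_CUBIC))
E
```

```text
time_s: 9.55
tool_pos: [0.4444, 0.1413, 0.1266]
tool_rot: [180.0, 0.0, -173.7]
force: [-0.2, -0.0, -1.1]
grip_width: 0.0597
t 9.55 pos [0.4444 0.1413 0.1266] [ 1.8000e+02  1.0000e-02 -1.7373e+02] F [-0.2 -0.  -1.1] w 0.0597
  delta in present tool axes [ 0.0004 -0.0002  0.0806] in final axes [ 0.0004 -0.0002  0.0806] rot [0.   0.01 0.17]
```

View pics/side4.png

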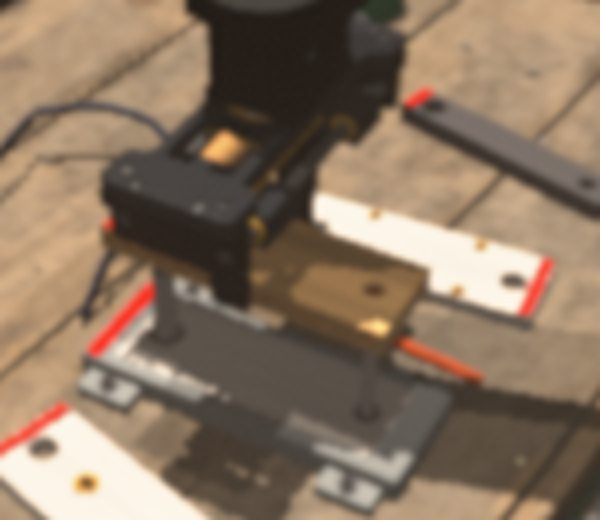

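View pics/scene4.png

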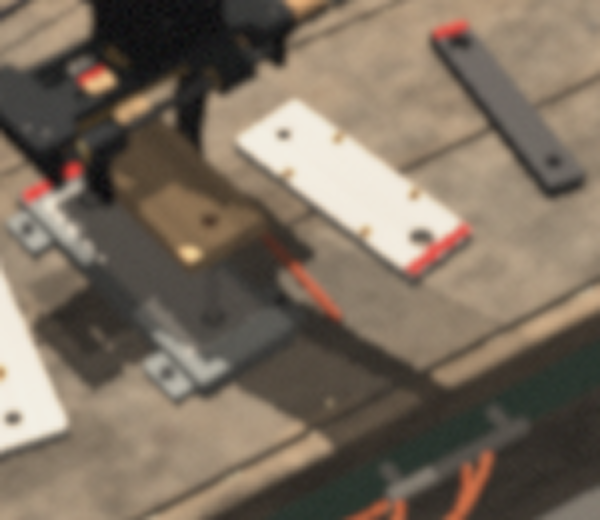

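Bottom at about 0.101, with no contact force, so the noses appear to be entering. I go on down in small steps, watching the force.

```bash
python3 -m creep '[{"tx":0,"ty":0,"tz":0.004,"rx":0,"ry":0,"rz":0},{"tx":0,"ty":0,"tz":0.004,"rx":0,"ry":0,"rz":0},{"tx":0,"ty":0,"tz":0.004,"rx":0,"ry":0,"rz":0},{"tx":0,"ty":0,"tz":0,"rx":0,"ry":0,"rz":0}]'
python3 -m creep '[{"tx":0,"ty":0,"tz":0.004,"rx":0,"ry":0,"rz":0},{"tx":0,"ty":0,"tz":0.004,"rx":0,"ry":0,"rz":0},{"tx":0,"ty":0,"tz":0.004,"rx":0,"ry":0,"rz":0},{"tx":0,"ty":0,"tz":0,"rx":0,"ry":0,"rz":0}]'
python3 - <<'E'
from h import *
go(.444,.141,.046,186.1)
print(env.get_obs()["wrist_torque"])
for n,b in(("scene",(200,140,140)),("side",(180,130,160))):
    c=env.read_camera(n); cv2.imwrite(f"pics/{n}5.png",cv2.resize(c["pixels"][b[1]:b[1]+130,b[0]:b[0]+150,::-1],None,fx=4,fy=4,interpolation=cv2.INTER_CUBIC))
E
```

```text
time_s: 10.15
tool_pos: [0.4438, 0.1411, 0.114]
tool_rot: [-180.0, -0.1, -173.7]
force: [-0.0, -0.4, -1.4]
grip_width: 0.0595
time_s: 10.65
tool_pos: [0.4439, 0.1411, 0.1021]
tool_rot: [-180.0, -0.1, -173.7]
force: [-0.3, 0.3, -0.2]
grip_width: 0.06
t 10.65 pos [0.4439 0.1411 0.1021] [-1.7999e+02 -5.0000e-02 -1.7373e+02] F [-0.3  0.3 -0.2] w 0.0600
  delta in present tool axes [-0.0001 -0.0001  0.0561] in final axes [-0.0001 -0.0001  0.0561] rot [-0.01 -0.05  0.17]
[ 0.064505   -0.15082873 -0.02453829]
```

View pics/side5.png

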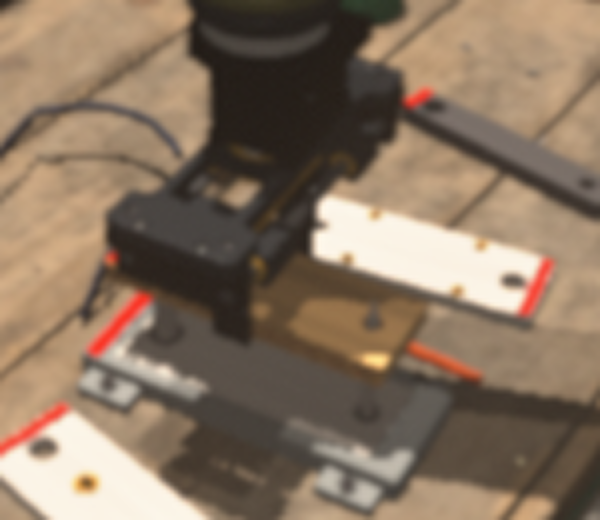

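The thin stud pokes up through the hole at (374,312), still with no force. Down to the seat.

```bash
python3 -m creep '[{"tx":0,"ty":0,"tz":0.008,"rx":0,"ry":0,"rz":0},{"tx":0,"ty":0,"tz":0.01,"rx":0,"ry":0,"rz":0},{"tx":0,"ty":0,"tz":0.01,"rx":0,"ry":0,"rz":0},{"tx":0,"ty":0,"tz":0.01,"rx":0,"ry":0,"rz":0},{"tx":0,"ty":0,"tz":0.01,"rx":0,"ry":0,"rz":0},{"tx":0,"ty":0,"tz":0.006,"rx":0,"ry":0,"rz":0},{"tx":0,"ty":0,"tz":0,"rx":0,"ry":0,"rz":0},{"tx":0,"ty":0,"tz":0.002,"rx":0,"ry":0,"rz":0},{"tx":0,"ty":0,"tz":0.001,"rx":0,"ry":0,"rz":0},{"tx":0,"ty":0,"tz":0,"rx":0,"ry":0,"rz":0}]'
python3 - <<'E'
from h import *
go(.444,.141,.046,186.1)
E
```

```text
time_s: 12.0
tool_pos: [0.4443, 0.1412, 0.0457]
tool_rot: [-180.0, 0.0, -173.7]
force: [-0.1, -0.7, -0.6]
grip_width: 0.0599
t 12.00 pos [0.4443 0.1412 0.0457] [-1.7999e+02  1.0000e-02 -1.7373e+02] F [-0.1 -0.7 -0.6] w 0.0599
  delta in present tool axes [ 0.0004 -0.0002 -0.0003] in final axes [ 0.0004 -0.0002 -0.0003] rot [-0.01  0.01  0.17]
```

```bash
python3 -m creep '[{"tx":0,"ty":0,"tz":0,"rx":0,"ry":0,"rz":0},{"tx":0,"ty":0,"tz":0,"rx":0,"ry":0,"rz":0},{"tx":0,"ty":0,"tz":-0.03,"rx":0,"ry":0,"rz":0},{"tx":0,"ty":0,"tz":-0.06,"rx":0,"ry":0,"rz":0},{"tx":0,"ty":0,"tz":-0.06,"rx":0,"ry":0,"rz":0},{"tx":-0.008,"ty":0.048,"tz":-0.025,"rx":0,"ry":0,"rz":0},{"tx":-0.008,"ty":0.05,"tz":0,"rx":0,"ry":0,"rz":0},{"tx":-0.008,"ty":0.05,"tz":0,"rx":0,"ry":0,"rz":0},{"tx":-0.008,"ty":0.05,"tz":0,"rx":0,"ry":0,"rz":0},{"tx":-0.009,"ty":0.05,"tz":0,"rx":0,"ry":0,"rz":9},{"tx":0,"ty":0,"tz":0,"rx":0,"ry":0,"rz":0},{"tx":0,"ty":0,"tz":0,"rx":0,"ry":0,"rz":0},{"tx":0,"ty":0,"tz":0,"rx":0,"ry":0,"rz":0}]' 0.08
python3 - <<'E'
from h import *
c=env.read_camera("wrist");cv2.imwrite("pics/w9.png",c["pixels"][:,:,::-1])
go(.42,.391,.1,177)
c=env.read_camera("side"); b=(180,130,160);cv2.imwrite(f"pics/side6.png",cv2.resize(c["pixels"][b[1]:b[1]+130,b[0]:b[0]+150,::-1],None,fx=4,fy=4,interpolation=cv2.INTER_CUBIC))
E
```

```text
time_s: 13.62
tool_pos: [0.4586, 0.3906, 0.2205]
tool_rot: [-179.9, 0.0, 177.2]
force: [-0.4, -0.1, -0.8]
grip_width: 0.0798
t 13.68 pos [0.4586 0.3906 0.2207] [-1.7995e+02  4.0000e-02  1.7716e+02] F [-0.3  0.1  0.1] w 0.0801
  delta in present tool axes [ 0.0387 -0.0014  0.1206] in final axes [ 0.0386 -0.0016  0.1207] rot [-0.05  0.04  0.16]
```

View pics/w9.png

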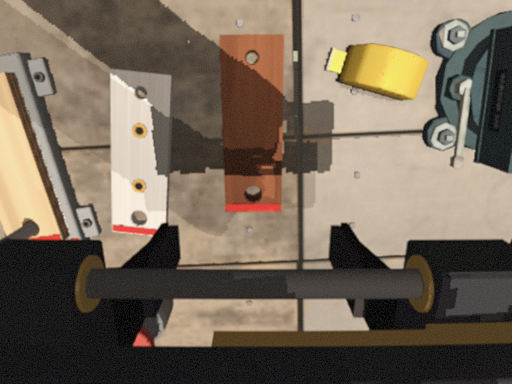

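View pics/side6.png

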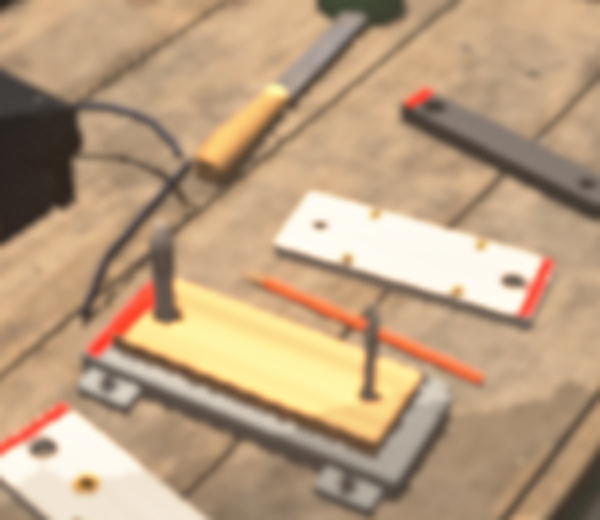

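The board lies flat on the seat with both studs through it. In the wrist view the walnut's thin hole is at (252,58) and its wide one at (253,192).

```bash
python3 - <<'E'
from h import *
c=env.read_camera("wrist")
cv2.imwrite("pics/w10.png",cv2.resize(c["pixels"][20:230,200:310,::-1],None,fx=2.8,fy=2.8,interpolation=cv2.INTER_CUBIC))
a,sa=hole(c,(252,58),11);b,sb=hole(c,(253,192),12);print(sa,sb)
m,v=rep(c,a,b,.022,"walnut")
go(m[0],m[1],.08,np.degrees(np.arctan2(v[1],v[0]))+180)
E
```

```text
[13 12  4  5 12] [  3  12  17  11 132]
walnut px [255.7  61.1] [252.1 196.9] centre [0.4262 0.3919] yaw -4.38 len 0.1361
t 13.78 pos [0.4585 0.391  0.2208] [-1.7998e+02  4.0000e-02  1.7718e+02] F [-0.1  0.2  0.1] w 0.0800
  delta in present tool axes [ 0.0324 -0.0006  0.1408] in final axes [ 0.0322 -0.0016  0.1408] rot [-0.02  0.04  1.56]
```

View pics/w10.png

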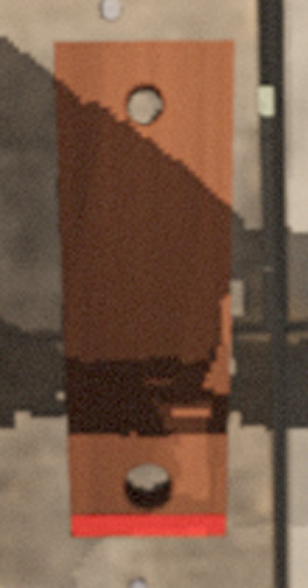

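```bash
python3 - <<'E'
from h import *
c=env.read_camera("wrist")
m,v=rep(c,(251.5,57.2),(252.9,193.6),.022,"walnut")
go(m[0],m[1],.03,np.degrees(np.arctan2(v[1],v[0]))+180)
E
```

```text
walnut px [251.5  57.2] [252.9 193.6] centre [0.4225 0.3908] yaw -2.37 len 0.1359
t 13.82 pos [0.4584 0.3913 0.2208] [-1.7998e+02  4.0000e-02  1.7719e+02] F [-0.6 -0.5 -0.4] w 0.0801
  delta in present tool axes [ 0.036  -0.0022  0.1908] in final axes [ 0.0359 -0.002   0.1908] rot [-0.02  0.04 -0.44]
```

```bash
python3 -m creep '[{"tx":0.018,"ty":-0.001,"tz":0.05,"rx":0,"ry":0,"rz":-0.4},{"tx":0.018,"ty":-0.001,"tz":0.05,"rx":0,"ry":0,"rz":0},{"tx":0,"ty":0,"tz":0.04,"rx":0,"ry":0,"rz":0},{"tx":0,"ty":0,"tz":0.03,"rx":0,"ry":0,"rz":0},{"tx":0,"ty":0,"tz":0.021,"rx":0,"ry":0,"rz":0},{"tx":0,"ty":0,"tz":0,"rx":0,"ry":0,"rz":0},{"tx":0,"ty":0,"tz":0,"rx":0,"ry":0,"rz":0},{"tx":0,"ty":0,"tz":0,"rx":0,"ry":0,"rz":0}]' 0.087
python3 -m creep '[{"tx":0,"ty":0,"tz":0,"rx":0,"ry":0,"rz":0},{"tx":0,"ty":0,"tz":0,"rx":0,"ry":0,"rz":0},{"tx":0,"ty":0,"tz":0,"rx":0,"ry":0,"rz":0},{"tx":0,"ty":0,"tz":0,"rx":0,"ry":0,"rz":0}]' 0.04 30
```

```text
time_s: 14.82
tool_pos: [0.4227, 0.3926, 0.031]
tool_rot: [179.9, 0.1, 177.7]
force: [0.2, 0.1, 0.4]
grip_width: 0.0866
time_s: 15.32
tool_pos: [0.4219, 0.3916, 0.0295]
tool_rot: [-180.0, -0.0, 177.7]
force: [-0.8, -0.6, 1.1]
grip_width: 0.0597
```

```bash
python3 -m creep '[{"tx":0,"ty":0,"tz":-0.03,"rx":0,"ry":0,"rz":0},{"tx":0,"ty":0,"tz":-0.06,"rx":0,"ry":0,"rz":0},{"tx":0,"ty":0,"tz":-0.06,"rx":0,"ry":0,"rz":0},{"tx":-0.006,"ty":-0.05,"tz":-0.01,"rx":0,"ry":0,"rz":0},{"tx":-0.006,"ty":-0.05,"tz":0,"rx":0,"ry":0,"rz":0},{"tx":-0.006,"ty":-0.05,"tz":0,"rx":0,"ry":0,"rz":0},{"tx":-0.007,"ty":-0.05,"tz":0,"rx":0,"ry":0,"rz":0},{"tx":-0.007,"ty":-0.0495,"tz":0,"rx":0,"ry":0,"rz":-8.4},{"tx":0,"ty":0,"tz":0,"rx":0,"ry":0,"rz":0},{"tx":0,"ty":0,"tz":0,"rx":0,"ry":0,"rz":0},{"tx":0,"ty":0,"tz":0,"rx":0,"ry":0,"rz":0}]'
python3 - <<'E'
from h import *
c=env.read_camera("wrist");cv2.imwrite("pics/w11.png",c["pixels"][:,:,::-1])
go(.444,.141,.131,186.2)
o=env.get_obs();R=Ro.from_euler('xyz',o["tool_rot"],degrees=True)
a,s=hole(c,(255,114),22);print(a,s);X=plane(c,[a],o["tool_pos"][2]-.0295+.022);print("held thin hole in tool",R.inv().apply(X-o["tool_pos"]))
E
```

```text
time_s: 16.7
tool_pos: [0.4433, 0.1426, 0.1894]
tool_rot: [180.0, -0.0, -173.8]
force: [-0.2, 0.3, -1.8]
grip_width: 0.0597
t 16.75 pos [0.4434 0.1426 0.1894] [ 1.7999e+02 -1.0000e-02 -1.7381e+02] F [-0.5 -0.3 -1.4] w 0.0599
  delta in present tool axes [-0.0005 -0.0016  0.0584] in final axes [-0.0005 -0.0016  0.0584] rot [ 0.01 -0.01 -0.01]
[255.21837709 114.48627685] [   0    0   45   45 1676]
held thin hole in tool [[0.06708012 0.00041893 0.00751714]]
```

View pics/w11.png

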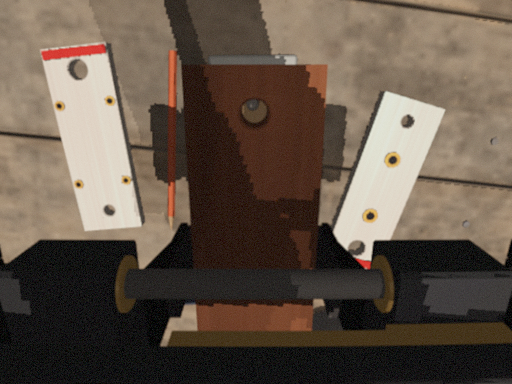

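The walnut hole is at (255,111), with the thin stud's tip visible inside it, so the alignment is good. Next I lower.

```bash
python3 -m creep '[{"tx":0,"ty":-0.001,"tz":0.025,"rx":0,"ry":0,"rz":0},{"tx":0,"ty":-0.0005,"tz":0.02,"rx":0,"ry":0,"rz":0},{"tx":0,"ty":0,"tz":0.008,"rx":0,"ry":0,"rz":0},{"tx":0,"ty":0,"tz":0.005,"rx":0,"ry":0,"rz":0},{"tx":0,"ty":0,"tz":0.005,"rx":0,"ry":0,"rz":0},{"tx":0,"ty":0,"tz":0.005,"rx":0,"ry":0,"rz":0},{"tx":0,"ty":0,"tz":0.005,"rx":0,"ry":0,"rz":0},{"tx":0,"ty":0,"tz":0,"rx":0,"ry":0,"rz":0}]'
python3 - <<'E'
from h import *
go(.444,.141,.0645,186.2)
for n,b in(("side",(180,130,160)),):
    c=env.read_camera(n); cv2.imwrite(f"pics/{n}7.png",cv2.resize(c["pixels"][b[1]:b[1]+130,b[0]:b[0]+150,::-1],None,fx=4,fy=4,interpolation=cv2.INTER_CUBIC))
E
```

```text
time_s: 17.75
tool_pos: [0.4438, 0.1402, 0.1163]
tool_rot: [180.0, -0.0, -173.9]
force: [-0.2, 1.8, -2.9]
grip_width: 0.0601
t 17.75 pos [0.4438 0.1402 0.1163] [ 179.97   -0.   -173.9 ] F [-0.2  1.8 -2.9] w 0.0601
  delta in present tool axes [-0.0003  0.0008  0.0518] in final axes [-0.0003  0.0008  0.0518] rot [ 0.03 -0.   -0.1 ]
```

View pics/side7.png

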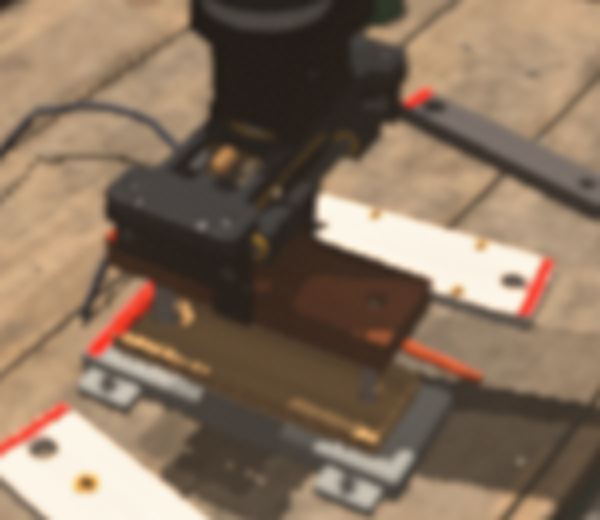

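Slight sideways contact (Fy 1.8 N), so I shift +0.8 mm in tool y and carry on down.

```bash
python3 -m creep '[{"tx":0,"ty":0.0008,"tz":0,"rx":0,"ry":0,"rz":0},{"tx":0,"ty":0,"tz":0.008,"rx":0,"ry":0,"rz":0},{"tx":0,"ty":0,"tz":0.008,"rx":0,"ry":0,"rz":0},{"tx":0,"ty":0,"tz":0,"rx":0,"ry":0,"rz":0}]'
python3 -m creep '[{"tx":0,"ty":0,"tz":0.01,"rx":0,"ry":0,"rz":0},{"tx":0,"ty":0,"tz":0.01,"rx":0,"ry":0,"rz":0},{"tx":0,"ty":0,"tz":0.01,"rx":0,"ry":0,"rz":0},{"tx":0,"ty":0,"tz":0.004,"rx":0,"ry":0,"rz":0},{"tx":0,"ty":0,"tz":0.001,"rx":0,"ry":0,"rz":0},{"tx":0,"ty":0,"tz":0.001,"rx":0,"ry":0,"rz":0},{"tx":0,"ty":0,"tz":0,"rx":0,"ry":0,"rz":0}]'
```

```text
time_s: 18.3
tool_pos: [0.443, 0.1403, 0.0995]
tool_rot: [-180.0, -0.1, -173.9]
force: [0.3, 0.4, -1.3]
grip_width: 0.0597
time_s: 19.18
tool_pos: [0.4439, 0.1405, 0.0647]
tool_rot: [-180.0, 0.0, -173.9]
force: [0.4, 0.7, -1.9]
grip_width: 0.0597
```

```bash
python3 -m creep '[{"tx":0,"ty":0,"tz":0,"rx":0,"ry":0,"rz":0},{"tx":0,"ty":0,"tz":0,"rx":0,"ry":0,"rz":0},{"tx":0,"ty":0,"tz":-0.03,"rx":0,"ry":0,"rz":0},{"tx":0,"ty":0,"tz":-0.06,"rx":0,"ry":0,"rz":0},{"tx":0,"ty":0,"tz":-0.06,"rx":0,"ry":0,"rz":0},{"tx":-0.001,"ty":-0.05,"tz":-0.005,"rx":0,"ry":0,"rz":0},{"tx":-0.002,"ty":-0.05,"tz":0,"rx":0,"ry":0,"rz":0},{"tx":-0.002,"ty":-0.05,"tz":0,"rx":0,"ry":0,"rz":-4},{"tx":0,"ty":0,"tz":0,"rx":0,"ry":0,"rz":0},{"tx":0,"ty":0,"tz":0,"rx":0,"ry":0,"rz":0},{"tx":0,"ty":0,"tz":0,"rx":0,"ry":0,"rz":0}]' 0.08
python3 - <<'E'
from h import *
c=env.read_camera("wrist");cv2.imwrite("pics/w12.png",c["pixels"][:,:,::-1])
go(.43,-.01,.03,190)
c=env.read_camera("side"); b=(180,130,160);cv2.imwrite(f"pics/side8.png",cv2.resize(c["pixels"][b[1]:b[1]+130,b[0]:b[0]+150,::-1],None,fx=4,fy=4,interpolation=cv2.INTER_CUBIC))
E
```

```text
time_s: 20.55
tool_pos: [0.4645, -0.0066, 0.2196]
tool_rot: [180.0, 0.0, -169.8]
force: [0.1, 0.3, 1.0]
grip_width: 0.0799
t 20.60 pos [ 0.4645 -0.0067  0.2196] [-1.800e+02  1.000e-02 -1.698e+02] F [ 0.5  0.1 -0.6] w 0.0801
  delta in present tool axes [0.0346 0.0029 0.1896] in final axes [0.0346 0.0028 0.1896] rot [-0.    0.01  0.2 ]
```

View pics/w12.png

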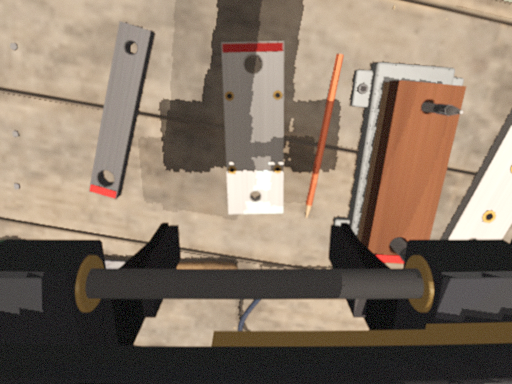

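View pics/side8.png

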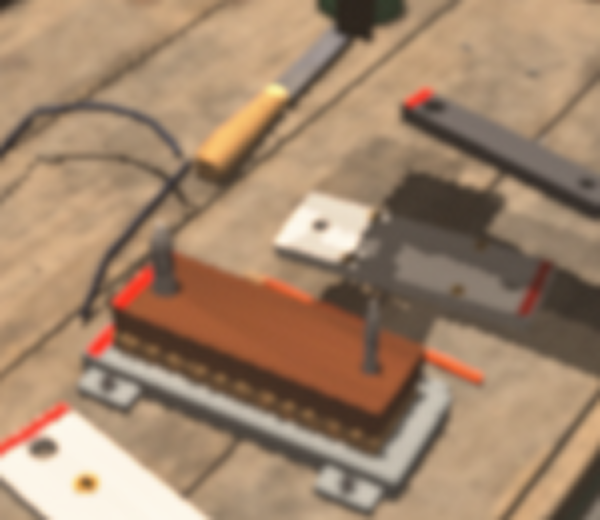

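The walnut is seated flat on the board. The four-bush plate's wide hole is at (253,64) and its thin one at (256,197).

```bash
python3 - <<'E'
from h import *
c=env.read_camera("wrist")
cv2.imwrite("pics/w13.png",cv2.resize(c["pixels"][30:225,205:305,::-1],None,fx=3,fy=3,interpolation=cv2.INTER_CUBIC))
a,sa=hole(c,(256,196),9);b,sb=hole(c,(253.5,64),12);print(sa,sb)
m,v=rep(c,a,b,.012,"four")
m,v=rep(c,(256,196.5),(253.3,64),.012,"four eye")
go(m[0],m[1],.03,190.1)
a=(120/3+75+15,0)
m,v=rep(c,(131.5,47.3),(107,178),.016,"strap eye?")
E
```

```text
[ 3  5 11 10 86] [  0   0  22  25 463]
four px [255.1 196.1] [250.   63.7] centre [ 0.4348 -0.014 ] yaw -167.72 len 0.1363
four eye px [256.  196.5] [253.3  64. ] centre [ 0.4347 -0.0119] yaw -168.65 len 0.1365
t 20.70 pos [ 0.4645 -0.0071  0.2196] [-179.99    0.   -169.83] F [-0.7  0.6 -0.7] w 0.0802
  delta in present tool axes [0.0302 0.0006 0.1896] in final axes [0.0302 0.0005 0.1896] rot [-0.01  0.    0.07]
strap eye? px [131.5  47.3] [107 178] centre [ 0.4405 -0.1508] yaw -6.82 len 0.1358
```

View pics/w13.png

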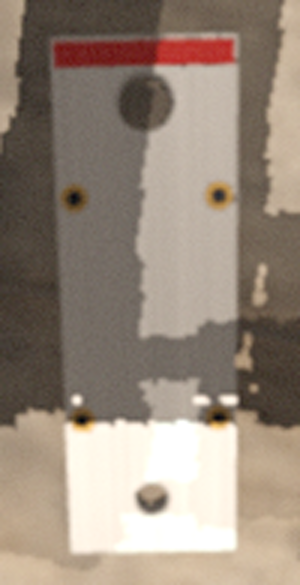

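```bash
python3 -m creep '[{"tx":0.015,"ty":0.0005,"tz":0.05,"rx":0,"ry":0,"rz":-1},{"tx":0.0148,"ty":0,"tz":0.05,"rx":0,"ry":0,"rz":0},{"tx":0,"ty":0,"tz":0.04,"rx":0,"ry":0,"rz":0},{"tx":0,"ty":0,"tz":0.03,"rx":0,"ry":0,"rz":0},{"tx":0,"ty":0,"tz":0.021,"rx":0,"ry":0,"rz":0},{"tx":0,"ty":0,"tz":0,"rx":0,"ry":0,"rz":0},{"tx":0,"ty":0,"tz":0,"rx":0,"ry":0,"rz":0},{"tx":0,"ty":0,"tz":0,"rx":0,"ry":0,"rz":0}]' 0.087
python3 -m creep '[{"tx":0,"ty":0,"tz":0,"rx":0,"ry":0,"rz":0},{"tx":0,"ty":0,"tz":0,"rx":0,"ry":0,"rz":0},{"tx":0,"ty":0,"tz":0,"rx":0,"ry":0,"rz":0},{"tx":0,"ty":0,"tz":0,"rx":0,"ry":0,"rz":0}]' 0.04 40
```

```text
time_s: 21.7
tool_pos: [0.4358, -0.0131, 0.0294]
tool_rot: [-180.0, 0.1, -168.9]
force: [-0.5, -0.6, 0.7]
grip_width: 0.0867
time_s: 22.2
tool_pos: [0.4352, -0.013, 0.0286]
tool_rot: [180.0, -0.0, -168.9]
force: [-0.4, 0.4, 0.6]
grip_width: 0.0594
```

```bash
python3 -m creep '[{"tx":0,"ty":0,"tz":-0.03,"rx":0,"ry":0,"rz":0},{"tx":0,"ty":0,"tz":-0.06,"rx":0,"ry":0,"rz":0},{"tx":-0.004,"ty":0,"tz":-0.06,"rx":0,"ry":0,"rz":0},{"tx":-0.01,"ty":0.04,"tz":-0.015,"rx":0,"ry":0,"rz":0},{"tx":-0.01,"ty":0.055,"tz":0,"rx":0,"ry":0,"rz":0},{"tx":-0.014,"ty":0.0545,"tz":0,"rx":0,"ry":0,"rz":0}]'
python3 -m creep '[{"tx":0,"ty":0,"tz":0,"rx":0,"ry":0,"rz":10.3},{"tx":0,"ty":0,"tz":0,"rx":0,"ry":0,"rz":10.3},{"tx":0,"ty":0,"tz":0,"rx":0,"ry":0,"rz":10.3},{"tx":0,"ty":0,"tz":0,"rx":0,"ry":0,"rz":10.3},{"tx":0,"ty":0,"tz":0,"rx":0,"ry":0,"rz":10.3},{"tx":0,"ty":0,"tz":0,"rx":0,"ry":0,"rz":10.3},{"tx":0,"ty":0,"tz":0,"rx":0,"ry":0,"rz":10.3},{"tx":0,"ty":0,"tz":0,"rx":0,"ry":0,"rz":10.3},{"tx":0,"ty":0,"tz":0,"rx":0,"ry":0,"rz":10.3},{"tx":0,"ty":0,"tz":0,"rx":0,"ry":0,"rz":10.3},{"tx":0,"ty":0,"tz":0,"rx":0,"ry":0,"rz":10.3},{"tx":0,"ty":0,"tz":0,"rx":0,"ry":0,"rz":10.3},{"tx":0,"ty":0,"tz":0,"rx":0,"ry":0,"rz":10.3},{"tx":0,"ty":0,"tz":0,"rx":0,"ry":0,"rz":10.3},{"tx":0,"ty":0,"tz":0,"rx":0,"ry":0,"rz":10.3},{"tx":0,"ty":0,"tz":0,"rx":0,"ry":0,"rz":10.3},{"tx":0,"ty":0,"tz":0,"rx":0,"ry":0,"rz":10.3},{"tx":0,"ty":0,"tz":0,"rx":0,"ry":0,"rz":9.6},{"tx":0,"ty":0,"tz":0,"rx":0,"ry":0,"rz":0},{"tx":0,"ty":0,"tz":0,"rx":0,"ry":0,"rz":0}]'
python3 - <<'E'
from h import *
c=env.read_camera("wrist");cv2.imwrite("pics/w14.png",c["pixels"][:,:,::-1])
go(.444,.141,.131,6.2)
E
```

```text
time_s: 22.95
tool_pos: [0.4433, 0.142, 0.1934]
tool_rot: [-180.0, 0.0, -169.0]
force: [0.7, 0.4, -3.0]
grip_width: 0.0593
time_s: 25.45
tool_pos: [0.4435, 0.1408, 0.1931]
tool_rot: [180.0, 0.0, 6.5]
force: [0.0, -0.4, -3.2]
grip_width: 0.0598
t 25.50 pos [0.4436 0.1408 0.1933] [1.7999e+02 3.0000e-02 6.5000e+00] F [ 0.1 -0.4 -1.8] w 0.0597
  delta in present tool axes [ 0.0005 -0.0001  0.0623] in final axes [ 0.0004 -0.0001  0.0623] rot [0.01 0.03 0.3 ]
```

View pics/w14.png

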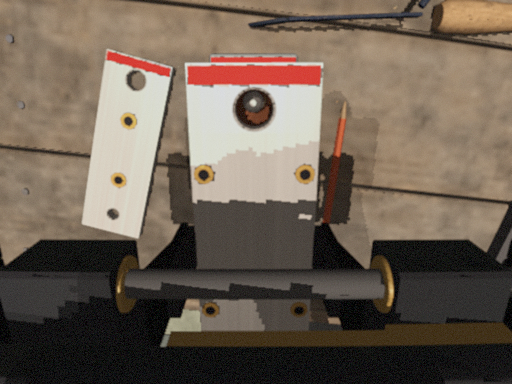

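```bash
python3 - <<'E'
from h import *
c=env.read_camera("wrist");o=env.get_obs();R=Ro.from_euler('xyz',o["tool_rot"],degrees=True)
cv2.imwrite("pics/w15.png",cv2.resize(c["pixels"][50:150,180:330,::-1],None,fx=4,fy=4,interpolation=cv2.INTER_CUBIC))
X=plane(c,[(253.8,108.5),(254,101.5)],o["tool_pos"][2]-.0286+.012);print("hole in tool",R.inv().apply(X-o["tool_pos"]))
print("tip at",plane(c,[(254,101.5)],.106), "expected px",proj(c,[.444+.068*np.cos(np.radians(6.2)),.141+.068*np.sin(np.radians(6.2)),.106]))
E
```

```text
hole in tool [[ 7.06288415e-02 -3.40423039e-05  1.65666174e-02]
 [ 7.37161201e-02  5.76276925e-05  1.65651703e-02]]
tip at [[0.51331457 0.14871555 0.106     ]] expected px [[254.26958597 104.22257829]]
```

View pics/w15.png

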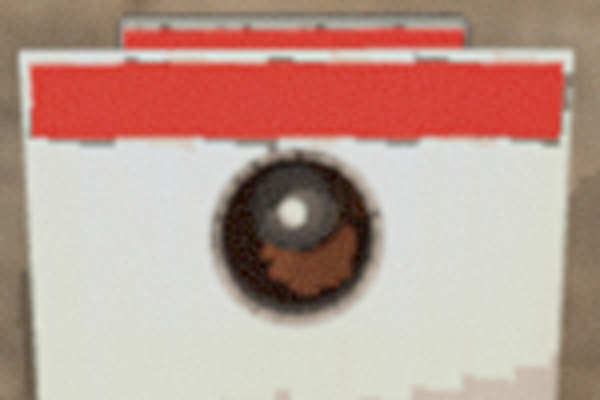

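The held plate's wide hole is at (254,109), with the stud nose at (253,103). The plate sits about 1.5–2 mm too far along tool x, so I take off 1.3 mm and go down gently.

```bash
python3 -m creep '[{"tx":-0.0012,"ty":0,"tz":0.03,"rx":0,"ry":0,"rz":0.3},{"tx":0,"ty":0,"tz":0.025,"rx":0,"ry":0,"rz":0},{"tx":0,"ty":0,"tz":0.003,"rx":0,"ry":0,"rz":0},{"tx":0,"ty":0,"tz":0.003,"rx":0,"ry":0,"rz":0},{"tx":0,"ty":0,"tz":0.003,"rx":0,"ry":0,"rz":0},{"tx":0,"ty":0,"tz":0,"rx":0,"ry":0,"rz":0}]'
python3 - <<'E'
from h import *
go(.4428,.141,.0856,6.2)
c=env.read_camera("wrist");cv2.imwrite("pics/w16.png",cv2.resize(c["pixels"][50:150,180:330,::-1],None,fx=4,fy=4,interpolation=cv2.INTER_CUBIC))
E
```

```text
time_s: 26.3
tool_pos: [0.4429, 0.1408, 0.13]
tool_rot: [180.0, -0.0, 6.1]
force: [0.3, 0.2, -2.6]
grip_width: 0.0594
t 26.30 pos [0.4429 0.1408 0.13  ] [ 1.80e+02 -4.00e-02  6.08e+00] F [ 0.3  0.2 -2.6] w 0.0594
  delta in present tool axes [-0.0001 -0.0002  0.0444] in final axes [-0.0001 -0.0002  0.0444] rot [ 0.   -0.04 -0.12]
```

View pics/w16.png

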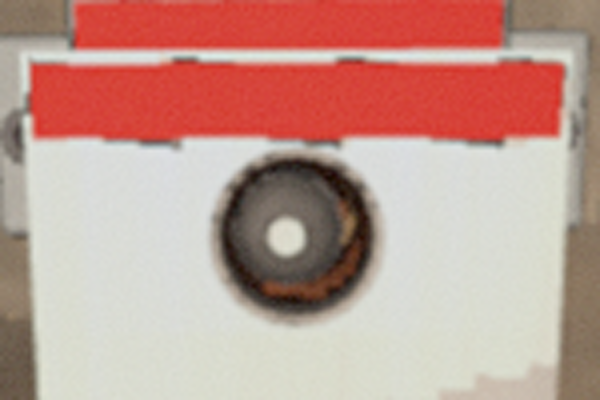

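Almost in plane now, the stud tip at (287,236) sits about 1.2 mm left of the hole centre (297,238). I shift −0.8 mm in tool y and continue.

```bash
python3 -m creep '[{"tx":0,"ty":-0.0008,"tz":0.003,"rx":0,"ry":0,"rz":0},{"tx":0,"ty":0,"tz":0.004,"rx":0,"ry":0,"rz":0},{"tx":0,"ty":0,"tz":0.004,"rx":0,"ry":0,"rz":0},{"tx":0,"ty":0,"tz":0.004,"rx":0,"ry":0,"rz":0},{"tx":0,"ty":0,"tz":0,"rx":0,"ry":0,"rz":0}]'
python3 - <<'E'
from h import *
go(.4428,.141,.0856,6.2)
c=env.read_camera("side"); b=(180,130,160);cv2.imwrite(f"pics/side9.png",cv2.resize(c["pixels"][b[1]:b[1]+130,b[0]:b[0]+150,::-1],None,fx=4,fy=4,interpolation=cv2.INTER_CUBIC))
E
```

```text
time_s: 26.98
tool_pos: [0.4422, 0.1415, 0.114]
tool_rot: [180.0, 0.1, 6.1]
force: [-0.2, 0.8, -2.3]
grip_width: 0.0597
t 26.98 pos [0.4422 0.1415 0.114 ] [1.7999e+02 6.0000e-02 6.0700e+00] F [-0.2  0.8 -2.3] w 0.0597
  delta in present tool axes [0.0006 0.0005 0.0284] in final axes [0.0006 0.0005 0.0284] rot [ 0.01  0.06 -0.13]
```

View pics/side9.png

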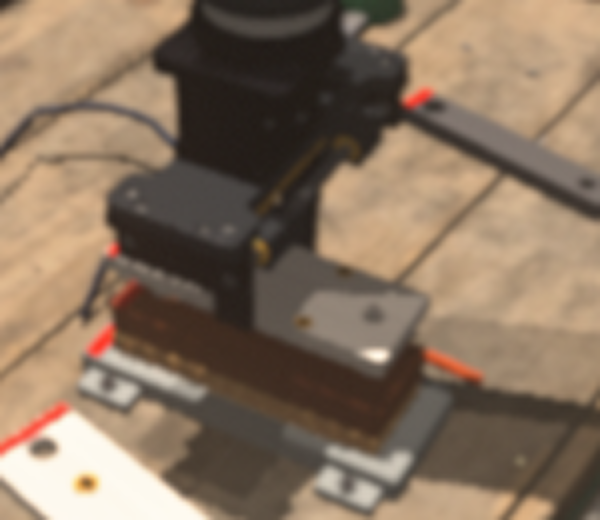

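```bash
python3 -m creep '[{"tx":0,"ty":0,"tz":0.006,"rx":0,"ry":0,"rz":0},{"tx":0,"ty":0,"tz":0.007,"rx":0,"ry":0,"rz":0},{"tx":0,"ty":0,"tz":0.007,"rx":0,"ry":0,"rz":0},{"tx":0,"ty":0,"tz":0.006,"rx":0,"ry":0,"rz":0},{"tx":0,"ty":0,"tz":0.0015,"rx":0,"ry":0,"rz":0},{"tx":0,"ty":0,"tz":0.0005,"rx":0,"ry":0,"rz":0},{"tx":0,"ty":0,"tz":0,"rx":0,"ry":0,"rz":0}]'
```

```text
time_s: 27.9
tool_pos: [0.4427, 0.1416, 0.0867]
tool_rot: [180.0, -0.0, 6.1]
force: [-0.6, -0.8, -2.0]
grip_width: 0.0595
```

```bash
python3 -m creep '[{"tx":0,"ty":0,"tz":0.001,"rx":0,"ry":0,"rz":0},{"tx":0,"ty":0,"tz":0,"rx":0,"ry":0,"rz":0},{"tx":0,"ty":0,"tz":0,"rx":0,"ry":0,"rz":0}]'
python3 -m creep '[{"tx":0,"ty":0,"tz":0,"rx":0,"ry":0,"rz":0},{"tx":0,"ty":0,"tz":0,"rx":0,"ry":0,"rz":0},{"tx":0,"ty":0,"tz":-0.03,"rx":0,"ry":0,"rz":0},{"tx":0,"ty":0,"tz":-0.05,"rx":0,"ry":0,"rz":0},{"tx":0,"ty":0,"tz":-0.05,"rx":0,"ry":0,"rz":0},{"tx":-0.01,"ty":0.047,"tz":-0.005,"rx":0,"ry":0,"rz":0},{"tx":-0.01,"ty":0.048,"tz":0,"rx":0,"ry":0,"rz":0},{"tx":-0.01,"ty":0.048,"tz":0,"rx":0,"ry":0,"rz":0},{"tx":-0.011,"ty":0.048,"tz":0,"rx":0,"ry":0,"rz":0},{"tx":-0.011,"ty":0.048,"tz":0,"rx":0,"ry":0,"rz":0},{"tx":-0.011,"ty":0.048,"tz":0,"rx":0,"ry":0,"rz":6.5},{"tx":0,"ty":0,"tz":0,"rx":0,"ry":0,"rz":6.5},{"tx":0,"ty":0,"tz":0,"rx":0,"ry":0,"rz":0},{"tx":0,"ty":0,"tz":0,"rx":0,"ry":0,"rz":0},{"tx":0,"ty":0,"tz":0,"rx":0,"ry":0,"rz":0}]' 0.08
python3 - <<'E'
from h import *
c=env.read_camera("wrist");cv2.imwrite("pics/w17.png",c["pixels"][:,:,::-1])
cv2.imwrite("pics/w18.png",cv2.resize(c["pixels"][20:220,200:310,::-1],None,fx=3,fy=3,interpolation=cv2.INTER_CUBIC))
go(.44,-.152,.03,-7)
c=env.read_camera("side"); b=(180,130,160);cv2.imwrite(f"pics/side10.png",cv2.resize(c["pixels"][b[1]:b[1]+130,b[0]:b[0]+150,::-1],None,fx=4,fy=4,interpolation=cv2.INTER_CUBIC))
E
```

```text
time_s: 28.28
tool_pos: [0.4427, 0.1416, 0.0857]
tool_rot: [180.0, -0.0, 6.1]
force: [0.8, 0.8, -2.1]
grip_width: 0.0596
time_s: 30.15
tool_pos: [0.4104, -0.1498, 0.2206]
tool_rot: [180.0, -0.0, -6.8]
force: [-0.1, 0.5, 0.0]
grip_width: 0.0801
t 30.20 pos [ 0.4104 -0.1499  0.2206] [ 1.7999e+02 -1.0000e-02 -6.8100e+00] F [0.1 1.  0.1] w 0.0799
  delta in present tool axes [ 0.0296 -0.0015  0.1906] in final axes [ 0.0296 -0.0015  0.1906] rot [ 0.01 -0.01  0.19]
```

View pics/w17.png

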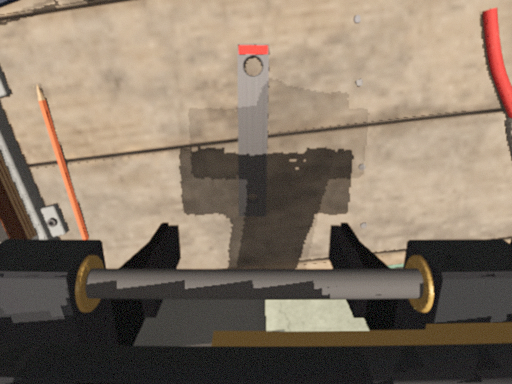

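View pics/w18.png

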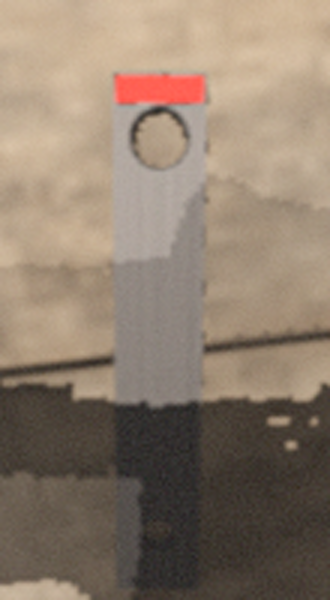

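View pics/side10.png

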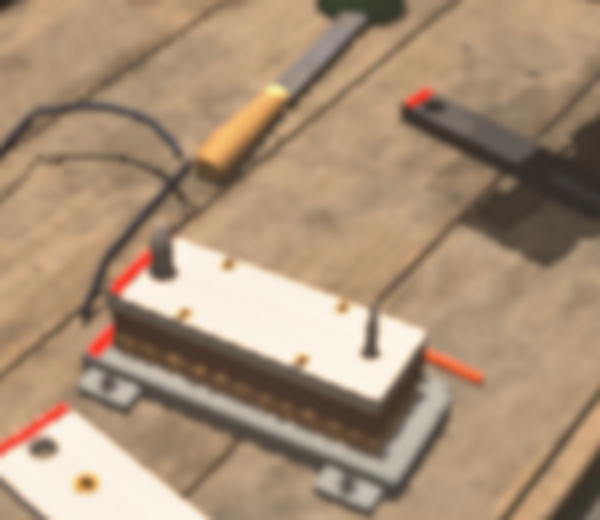

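The plate is seated on the pile with bushes up. The strap's wide hole is at (253,66) and its thin hole at about (252.7,197.3).

```bash
python3 - <<'E'
from h import *
c=env.read_camera("wrist")
m,v=rep(c,(252.7,197.3),(253,66),.016,"strap")
e=plane(c,[(253.3,44.6),(252.5,216)],.016);print("ends",e,np.linalg.norm(e[0]-e[1]),e.mean(0))
go(m[0],m[1],.029,np.degrees(np.arctan2(v[1],v[0])))
E
```

```text
strap px [252.7 197.3] [253  66] centre [ 0.4411 -0.1524] yaw -7.07 len 0.1344
ends [[ 0.52700008 -0.16325752  0.016     ]
 [ 0.35279452 -0.1412342   0.016     ]] 0.17559215049334104 [ 0.4398973  -0.15224586  0.016     ]
t 30.30 pos [ 0.4103 -0.1501  0.2206] [179.99  -0.    -6.85] F [ 0.6 -0.3  0.2] w 0.0799
  delta in present tool axes [ 0.0308 -0.0014  0.1916] in final axes [ 0.0308 -0.0015  0.1916] rot [ 0.01 -0.    0.22]
```

```bash
python3 -m creep '[{"tx":0.015,"ty":-0.0014,"tz":0.05,"rx":0,"ry":0,"rz":0.2},{"tx":0.015,"ty":0,"tz":0.05,"rx":0,"ry":0,"rz":0},{"tx":0,"ty":0,"tz":0.04,"rx":0,"ry":0,"rz":0},{"tx":0,"ty":0,"tz":0.03,"rx":0,"ry":0,"rz":0},{"tx":0,"ty":0,"tz":0.022,"rx":0,"ry":0,"rz":0},{"tx":0,"ty":0,"tz":0,"rx":0,"ry":0,"rz":0},{"tx":0,"ty":0,"tz":0,"rx":0,"ry":0,"rz":0}]'
python3 -m creep '[{"tx":0,"ty":0,"tz":0,"rx":0,"ry":0,"rz":0},{"tx":0,"ty":0,"tz":0,"rx":0,"ry":0,"rz":0},{"tx":0,"ty":0,"tz":0,"rx":0,"ry":0,"rz":0},{"tx":0,"ty":0,"tz":0,"rx":0,"ry":0,"rz":0},{"tx":0,"ty":0,"tz":0,"rx":0,"ry":0,"rz":0},{"tx":0,"ty":0,"tz":0,"rx":0,"ry":0,"rz":0}]' 0.015 40
```

```text
time_s: 31.18
tool_pos: [0.4403, -0.1527, 0.0288]
tool_rot: [180.0, -0.0, -7.1]
force: [0.0, -0.4, -0.1]
grip_width: 0.0802
time_s: 31.92
tool_pos: [0.4402, -0.1525, 0.0285]
tool_rot: [-180.0, 0.0, -7.1]
force: [0.2, 1.2, 0.4]
grip_width: 0.0295
```

```bash
python3 -m creep '[{"tx":0,"ty":0,"tz":-0.03,"rx":0,"ry":0,"rz":0},{"tx":0,"ty":0,"tz":-0.06,"rx":0,"ry":0,"rz":0},{"tx":0,"ty":0,"tz":-0.06,"rx":0,"ry":0,"rz":0},{"tx":-0.005,"ty":-0.047,"tz":-0.015,"rx":0,"ry":0,"rz":0},{"tx":-0.005,"ty":-0.049,"tz":0,"rx":0,"ry":0,"rz":0},{"tx":-0.005,"ty":-0.049,"tz":0,"rx":0,"ry":0,"rz":0},{"tx":-0.006,"ty":-0.049,"tz":0,"rx":0,"ry":0,"rz":0},{"tx":-0.006,"ty":-0.049,"tz":0,"rx":0,"ry":0,"rz":0},{"tx":-0.0065,"ty":-0.049,"tz":0,"rx":0,"ry":0,"rz":-6.6},{"tx":0,"ty":0,"tz":0,"rx":0,"ry":0,"rz":-6.6},{"tx":0,"ty":0,"tz":0,"rx":0,"ry":0,"rz":0},{"tx":0,"ty":0,"tz":0,"rx":0,"ry":0,"rz":0},{"tx":0,"ty":0,"tz":0,"rx":0,"ry":0,"rz":0}]'
python3 - <<'E'
from h import *
c=env.read_camera("wrist");o=env.get_obs();R=Ro.from_euler('xyz',o["tool_rot"],degrees=True)
go(.443,.1416,.14,6.1)
cv2.imwrite("pics/w19.png",cv2.resize(c["pixels"][50:150,180:330,::-1],None,fx=4,fy=4,interpolation=cv2.INTER_CUBIC))
X=plane(c,[(254,109),(254,114)],o["tool_pos"][2]-.0285+.016);print("row109/114 in tool",R.inv().apply(X-o["tool_pos"])[:,0])
E
```

```text
time_s: 33.55
tool_pos: [0.4431, 0.1403, 0.1932]
tool_rot: [180.0, 0.0, 5.9]
force: [0.9, -0.1, -5.7]
grip_width: 0.0298
t 33.60 pos [0.4432 0.1404 0.1934] [1.7999e+02 2.0000e-02 5.9400e+00] F [ 0.3  0.9 -3.9] w 0.0297
  delta in present tool axes [-0.     -0.0012  0.0534] in final axes [-0.0001 -0.0012  0.0534] rot [ 0.01  0.02 -0.16]
row109/114 in tool [0.07067731 0.06850903]
```

View pics/w19.png

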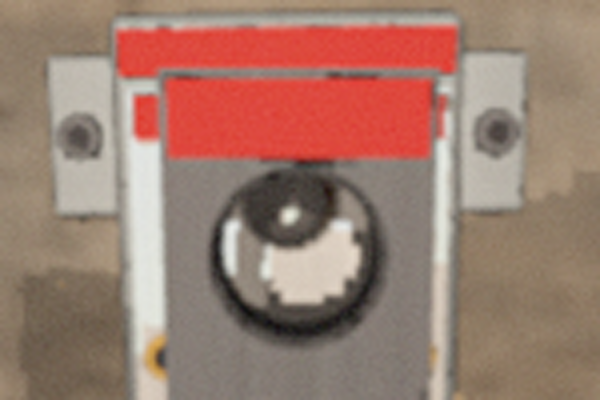

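The hole is centred at row 114, which is 68.5 mm along tool x, so the strap is held on centre. I apply −1.2 mm in y and +0.6 mm in x and lower.

```bash
python3 -m creep '[{"tx":0.0006,"ty":-0.0012,"tz":0.03,"rx":0,"ry":0,"rz":-0.2},{"tx":0,"ty":0,"tz":0.025,"rx":0,"ry":0,"rz":0},{"tx":0,"ty":0,"tz":0.003,"rx":0,"ry":0,"rz":0},{"tx":0,"ty":0,"tz":0.003,"rx":0,"ry":0,"rz":0},{"tx":0,"ty":0,"tz":0,"rx":0,"ry":0,"rz":0},{"tx":0,"ty":0,"tz":0,"rx":0,"ry":0,"rz":0}]'
python3 - <<'E'
from h import *
go(.4438,.1416,.0975,6.1)
c=env.read_camera("wrist");cv2.imwrite("pics/w20.png",cv2.resize(c["pixels"][50:150,180:330,::-1],None,fx=4,fy=4,interpolation=cv2.INTER_CUBIC))
E
```

```text
time_s: 34.35
tool_pos: [0.4442, 0.1425, 0.1334]
tool_rot: [180.0, -0.1, 6.3]
force: [-0.5, -0.5, -4.5]
grip_width: 0.0294
t 34.35 pos [0.4442 0.1425 0.1334] [ 1.80e+02 -9.00e-02  6.26e+00] F [-0.5 -0.5 -4.5] w 0.0294
  delta in present tool axes [-0.0006  0.0009  0.0359] in final axes [-0.0005  0.0009  0.0359] rot [ 0.   -0.09  0.16]
```

View pics/w20.png

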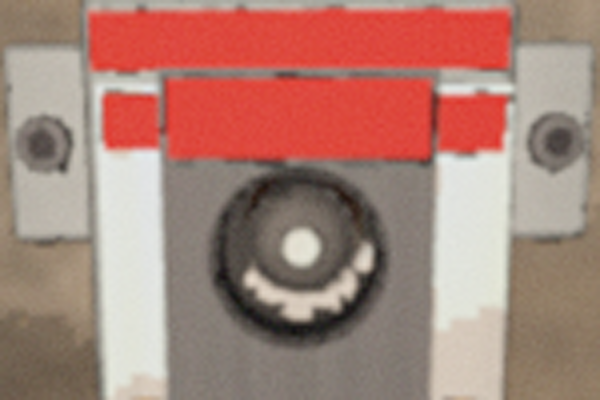

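```bash
python3 -m creep '[{"tx":0,"ty":0.0003,"tz":0.004,"rx":0,"ry":0,"rz":0},{"tx":0,"ty":0,"tz":0.004,"rx":0,"ry":0,"rz":0},{"tx":0,"ty":0,"tz":0.004,"rx":0,"ry":0,"rz":0},{"tx":0,"ty":0,"tz":0.004,"rx":0,"ry":0,"rz":0},{"tx":0,"ty":0,"tz":0,"rx":0,"ry":0,"rz":0}]'
python3 - <<'E'
from h import *
go(.4438,.1416,.0975,6.1)
c=env.read_camera("side"); b=(180,130,160);cv2.imwrite(f"pics/side11.png",cv2.resize(c["pixels"][b[1]:b[1]+130,b[0]:b[0]+150,::-1],None,fx=4,fy=4,interpolation=cv2.INTER_CUBIC))
E
```

```text
time_s: 35.02
tool_pos: [0.4433, 0.142, 0.116]
tool_rot: [180.0, 0.1, 6.3]
force: [-0.4, -0.6, -4.5]
grip_width: 0.0292
t 35.02 pos [0.4433 0.142  0.116 ] [1.7999e+02 6.0000e-02 6.2700e+00] F [-0.4 -0.6 -4.5] w 0.0292
  delta in present tool axes [0.0005 0.0005 0.0185] in final axes [0.0004 0.0005 0.0185] rot [0.01 0.06 0.17]
```

View pics/side11.png

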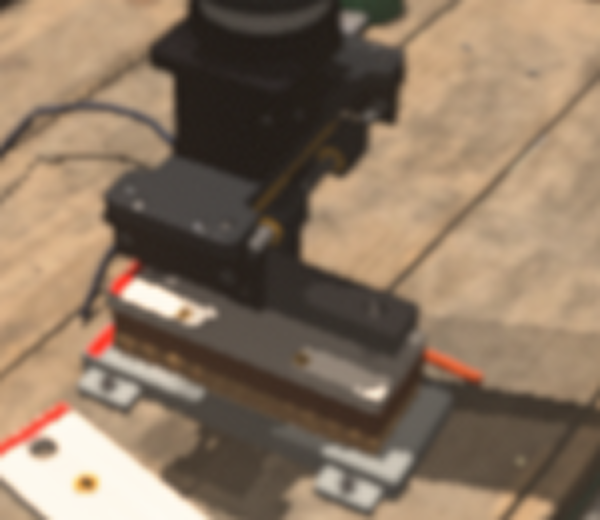

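The thin stud is through the strap at (376,303) and the force is only the strap's weight. Down the last 18.5 mm.

```bash
python3 -m creep '[{"tx":0,"ty":0,"tz":0.005,"rx":0,"ry":0,"rz":0},{"tx":0,"ty":0,"tz":0.005,"rx":0,"ry":0,"rz":0},{"tx":0,"ty":0,"tz":0.005,"rx":0,"ry":0,"rz":0},{"tx":0,"ty":0,"tz":0.0025,"rx":0,"ry":0,"rz":0},{"tx":0,"ty":0,"tz":0.001,"rx":0,"ry":0,"rz":0},{"tx":0,"ty":0,"tz":0,"rx":0,"ry":0,"rz":0},{"tx":0,"ty":0,"tz":0,"rx":0,"ry":0,"rz":0}]'
```

```text
time_s: 35.95
tool_pos: [0.4438, 0.1421, 0.0982]
tool_rot: [180.0, -0.0, 6.3]
force: [-0.2, 0.1, -4.7]
grip_width: 0.0297
```

```bash
python3 -m creep '[{"tx":0,"ty":0,"tz":0.001,"rx":0,"ry":0,"rz":0},{"tx":0,"ty":0,"tz":0,"rx":0,"ry":0,"rz":0},{"tx":0,"ty":0,"tz":0,"rx":0,"ry":0,"rz":0}]'
python3 -m creep '[{"tx":0,"ty":0,"tz":0,"rx":0,"ry":0,"rz":0},{"tx":0,"ty":0,"tz":0,"rx":0,"ry":0,"rz":0},{"tx":0,"ty":0,"tz":-0.015,"rx":0,"ry":0,"rz":0},{"tx":0,"ty":0,"tz":-0.05,"rx":0,"ry":0,"rz":0},{"tx":0,"ty":0,"tz":-0.05,"rx":0,"ry":0,"rz":0},{"tx":0,"ty":0.05,"tz":-0.02,"rx":0,"ry":0,"rz":0},{"tx":0,"ty":0.06,"tz":0,"rx":0,"ry":0,"rz":0},{"tx":0,"ty":0.06,"tz":0,"rx":0,"ry":0,"rz":0},{"tx":0,"ty":0.06,"tz":0,"rx":0,"ry":0,"rz":0},{"tx":0,"ty":0,"tz":0,"rx":0,"ry":0,"rz":0},{"tx":0,"ty":0,"tz":0,"rx":0,"ry":0,"rz":0}]' 0.06
python3 - <<'E'
from h import *
c=env.read_camera("wrist");cv2.imwrite("pics/w21.png",c["pixels"][:,:,::-1])
c=env.read_camera("side"); b=(180,130,160);cv2.imwrite(f"pics/side12.png",cv2.resize(c["pixels"][b[1]:b[1]+130,b[0]:b[0]+150,::-1],None,fx=4,fy=4,interpolation=cv2.INTER_CUBIC))
c=env.read_camera("scene"); b=(170,140);cv2.imwrite(f"pics/scene12.png",cv2.resize(c["pixels"][b[1]:b[1]+130,b[0]:b[0]+150,::-1],None,fx=4,fy=4,interpolation=cv2.INTER_CUBIC))
E
```

```text
time_s: 36.33
tool_pos: [0.4439, 0.1422, 0.0975]
tool_rot: [180.0, -0.0, 6.3]
force: [-1.5, -0.3, 2.4]
grip_width: 0.0294
time_s: 37.7
tool_pos: [0.469, -0.0859, 0.2328]
tool_rot: [-180.0, -0.1, 6.3]
force: [0.3, 0.2, -0.1]
grip_width: 0.0601
```

View pics/side12.png

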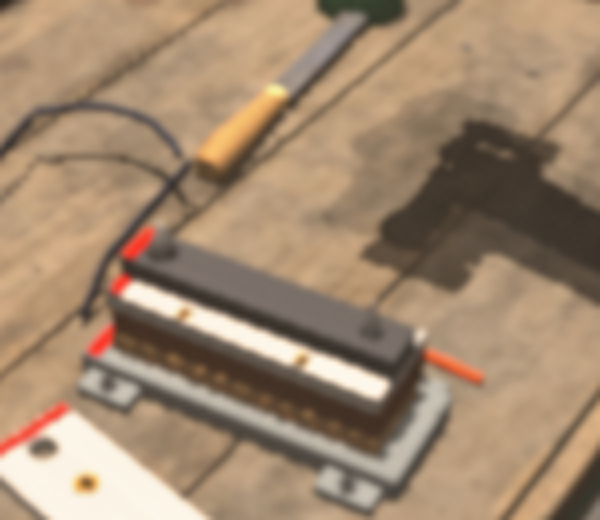

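View pics/scene12.png

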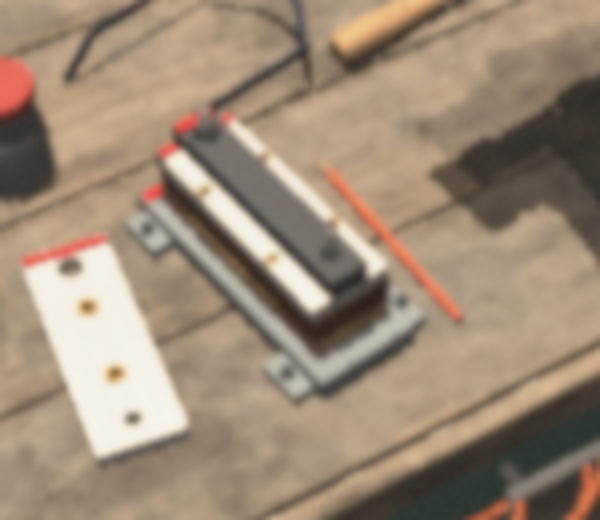

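View pics/w21.png

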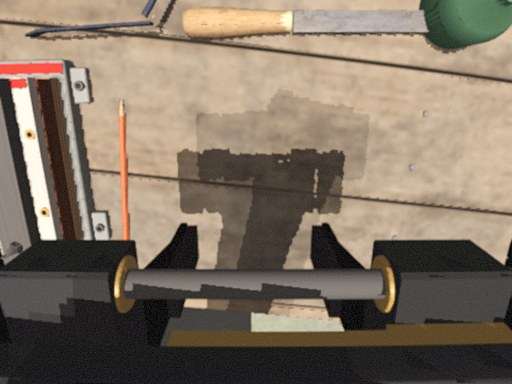

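All the pieces are stacked flat, and at contact the strap's top came out at 0.0975−0.0285+0.016 = 0.085 m, as it should be. The arm is clear, so I hand in.

```bash
python3 -c "
from cell import env
print(env.get_obs()['time_s'],env.get_obs()['force']);print(env.sign_off())"
```

```text
37.85 [ 0.55483623  0.31228945 -0.66762933]
the job is handed in; nothing more can be done
None
```

The jig is loaded and handed in at about 38 s: plywood board, walnut blank, four-bush plate (bushes up) and steel strap, in that order. Each went over the studs red end to red end. I left the two-bush plate where it lay.

**Last checks:**
- **Pictures:** The side and scene views show the pile lying flat with both studs through the strap and the arm well clear.
- **Heights:** Release heights matched the expected stack to within about 1 mm. The strap's top worked out at 85 mm above the bench, as it should.
- **Forces:** The readings I saw stayed below about 6 N.

**What disagreed:**
- The four-bush plate was held about 2 mm off along its length and showed about 1.2 mm off sideways. I corrected for both before it went over the studs.
- The automatic hole finding failed on the dark pieces, so I read those holes from enlarged pictures. The strap's shaded thin hole gave a spacing of 134 mm instead of 136, so I used the strap's ends to centre the grip.

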